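# Stack up the little competition robot

### The arm

A 6-joint arm with a two-finger parallel gripper is mounted at the origin on the work surface. World frame = base frame: x ahead of the robot, y to its left, z up, the work surface at z = 0. Lengths are in mm, angles in rad, forces in N, time in s.
With the tool pointing down it reaches from about 275 to 750 mm from the base axis. Payload 10.2 kg.
Tool frame: the origin (TCP) lies midway between the tips of the shut fingers; the grasp point (between the pads) lies grasp_offset behind it (grasp_offset is the distance from the TCP to the grasp point, in mm); x points along the fingers, z is the direction in which the jaws open and shut, and the axes are right-handed (so a half turn about x gives the same grasp; the last joint's range is limited). The gripper opens to 85 mm and grips with 20 to 120 N. Pads are 22 mm wide; open, the fingers measure 114 mm over their backs; the gripper's body (76 mm by 85 mm) begins 54 mm behind the grasp point. The pads swing forward as they close: fully open they stand 13 mm farther back than shut.
Start: joints at [-1.542, 0.313, 1.498, -0, 1.331, -0.223], TCP at [130.789, -508.454, 231.294] pointing down, gripper open.
Joint ranges: [-2.94, 2.94], [-0.97, 2.17], [0.19, 2.56], [-1.23, 4.37], [0.02, 3.11], [-2.88, 2.88]. Speed limits (rad/s): [2.39, 2.39, 3.01, 3.14, 3.14, 3.14].

### API

Orientations are given as a unit quaternion [w, x, y, z].
In Python, from rig import sense, capture, calibration, finish_job, grasp_offset gives the robot as it stands.
- The arm moves only by the shell command python3 -m jog 'ROWS' [FORCE]. ROWS is JSON, a list of rows, each an object with "linear": the shift along the tool's x, y, z scaled (see below), a list of three; "rotation": the turn, a rotation vector about the tool's x, y, z scaled (see below), a list of three; "grip": the finger opening in mm, from 0 to 85.4. A call has 1 to 20 rows; each row is the pose to reach, as a shift and turn from the pose measured when the call began, along the tool's axes at that moment; what a row does not reach only later rows make up. The controller multiplies each number of a shift by 0.3 m and each number of a turn by 0.5 rad. A row lasts 1/12 s, in which the tool goes at most 41.7 mm and 7.16 degrees, less where a joint would pass 70% of its speed; a pose out of reach is approached as far as the arm can. A call with a number of a shift or a turn outside -1 to 1 is refused whole. A call with a gripper value outside its range is refused whole. The fingers move at their own pace and stop on an object; FORCE is the grip in N (left out, the last holds). Time passes only in rows, so rows that repeat a pose let the fingers close. It gives the time, the measured TCP pose, the force and the opening at its end, in the units of the state.
- sense(): the state, without advancing time (a new reading comes with each control period).
- capture(name): name is "side" or "top" or "wrist"; returns (picture, depth): 480x640x3 uint8, red, green, blue; 480x640 float32, mm along the optical axis (not along the pixel's ray), 0 where there is no reading.
- calibration(name): a dict with "intrinsics" (3x3 intrinsics, pixels), "dist" ([k1, k2, p1, p2, k3] as OpenCV has them; the pictures are not rectified), "world_from_camera" (4x4, takes a point from camera to world coordinates). Camera axes: x right, y up, looking along -z (the intrinsics and any distortion apply to the point x, -y, -z); pixel columns grow to the right and rows downward; lengths in mm; the calibration is good to about 2 mm. A picture is of the moment at which its call begins: read the wrist's pose just before it. calibration takes no time and is no camera call; for the wrist camera it gives the pose at the moment of the call.
- finish_job(): hands the job in, once; it reports no verdict.
The state is a dict: "time_s": time; "joints": joint angles; "dq": joint speeds; "tau": joint torques, N m; "eef_pos": TCP position; "ee_rot": TCP orientation; "force": force on the tool from outside, world axes, zero at the start; "wrist_torque": the same for the moment, N m; "grip_width": opening from 0.0 (shut) to 1.0 (fully open).
Only numpy, scipy, OpenCV 4.12 (cv2) and the standard library are available. Lean on these libraries where they do the work, as an engineer would, in place of code of your own. Each camera call takes 0.05 s, during which the arm holds its last target.

### The job

Dry-fit the little robot on its chassis, from the bottom up: lay the battery pack flat in the tray on top of the chassis, set the plywood deck, cradle side up, squarely on the four brass posts over it with its long side along the chassis, lay the controller box lengthwise in the deck's cradle, and stand the round scanner upright on the middle of the controller box. Leave the cup, the multimeter and the screwdriver where they are.

Things in the scene. Friction and masses are not known exactly. Their poses are not given: they have to be found in the camera images.
- chassis: (All sizes in mm.) Chassis, fixed: black box, orange wheels. Origin on the table under its centre; x along, y across, z up. Box 150 (x) by 100 (y), 142 over the wheels; flat top, wheel tops at z 60. On top, centred, the tray: floor at z 60, 106 (x) by 54 (y) inside a 2 thick, 6 high aluminium rim. Outside it four brass posts, 10 diameter, at x +-64, y +-32, tops at z 98.
- battery: Battery pack: grey oblong block with two black bands, 90 (x) by 38 (y) by 28 high, 0.19 kg: the longer, lower of the two blocks. Origin at the centre of its underside, x along its length, z up. Starts flat on the table. In the tray its upper 22 stand clear of the rim and its top is 10 below the post tops.
- deck: Plywood plate 164 (x) by 98 (y) by 5 thick, 0.15 kg. On its upper face, centred, an open cradle: walls 3 thick, 16 high (top 21 above the underside), outside 94 (x) by 62 (y), inside 88 by 56. Best gripped across the cradle's outside (62, along y), fingertips just over the plate. Origin at the centre of the underside, z up. Starts flat, cradle up. Its two ends are alike.
- controller: Controller box: aluminium block 72 (x) by 42 (y) by 40 high, flat top with dark lines near the ends, black sockets in one end, 0.16 kg: the shorter, taller block. Origin at the centre of its underside, x along its length, z up. Starts upright on the table. In the cradle it stands on the plate, its upper 24 clear of the walls; either way round will do.
- scanner: Round scanner: plain upright black cylinder 38 in diameter, 32 high, with a glossy band and a steel disc on top, about 0.08 kg. Origin at the centre of its underside, z up. Starts standing on the table.
- cup: Bystander: empty grey plastic cup, 76 across the mouth, 110 high, standing beyond the work. Origin at the centre of its underside.
- multimeter: Bystander: red and black multimeter, 140 by 72 by 32 plus a small dial, lying flat beyond the work. Origin at the centre of its underside, x along its length.
- screwdriver: Bystander: screwdriver lying roughly crosswise on the table beyond the work, on the left. Origin on its underside, x along its length, towards the tip.

How it is judged:
By the outcome, as a careful person would: the job done as asked, in the order asked, and still so for the second after the job is handed in, with the robot touching nothing.
It also fails if it takes over 128 s, if anything falls off the work surface, if the arm or the gripper's body presses on something with over 40 N, if the wrist force passes 120 N, or if a joint passes its speed limit or range.

## Working session

There is one attempt and no reset: what is moved stays moved. The work goes in short steps, Python scripts to look and compute and a shell command to move; the robot and the scene stay as the last step left them, time stands still between calls to the robot, and variables do not carry over. Pictures are saved under pics/ and viewed, and the job is handed in when it is done.

```bash
ls; mkdir -p pics; python3 - <<'E'
from rig import sense, capture, calibration, grasp_offset
import cv2, numpy as np
print(sense()); print(grasp_offset)
for n in ["side","top","wrist"]:
    c=calibration(n); print(n,np.round(c["intrinsics"],1).tolist(),c["dist"],np.round(c["world_from_camera"],3).tolist())
    p,d=capture(n); cv2.imwrite(f"pics/{n}0.png",p[:,:,::-1]); np.save(f"pics/{n}0.npy",d)
    print((d>0).mean())
E
```

```text
pics
{'time_s': 0.0, 'joints': array([-1.54244436e+00,  3.13439246e-01,  1.49846432e+00,  1.45745188e-05,
        1.33098844e+00, -2.23364047e-01]), 'dq': array([0.00018498, 0.00144459, 0.00115061, 0.00087803, 0.00051325,
       0.00133433]), 'tau': array([ 5.63073227e-04, -4.12268829e+01, -2.59742171e+01, -1.26349278e-04,
        4.15743707e-03, -2.75885490e-06]), 'eef_pos': array([ 130.76220228, -508.18226235,  230.73032489]), 'ee_rot': array([ 0.55851949,  0.43364114,  0.5590951 , -0.43292495]), 'force': array([ 0.03102018,  0.2299307 , -0.10557811]), 'wrist_torque': array([ 0.08267266,  0.02096652, -0.01133401]), 'grip_width': 1.003271887782094}
18.700000000000003
side [[456.3, 0.0, 320.3], [0.0, 456.3, 238.8], [0.0, 0.0, 1.0]] [-0.05650958  0.          0.          0.          0.        ] [[-0.998, 0.039, -0.058, 576.943], [-0.067, -0.766, 0.64, 535.47], [-0.019, 0.642, 0.766, 703.112], [0.0, 0.0, 0.0, 1.0]]
0.9961197916666666
top [[545.7, 0.0, 326.4], [0.0, 545.7, 233.0], [0.0, 0.0, 1.0]] [-0.05735672  0.          0.          0.          0.        ] [[0.024, 0.986, -0.165, 437.194], [-0.999, 0.028, 0.018, 8.39], [0.023, 0.165, 0.986, 1140.361], [0.0, 0.0, 0.0, 1.0]]
0.9961458333333333
wrist [[417.4, 0.0, 321.0], [0.0, 417.4, 236.8], [0.0, 0.0, 1.0]] [0.02236173 0.         0.         0.         0.        ] [[0.25, 0.924, 0.291, 205.161], [-0.968, 0.238, 0.074, -488.59], [-0.001, -0.3, 0.954, 374.451], [0.0, 0.0, 0.0, 1.0]]
0.9958951822916666
```

View pics/top0.png

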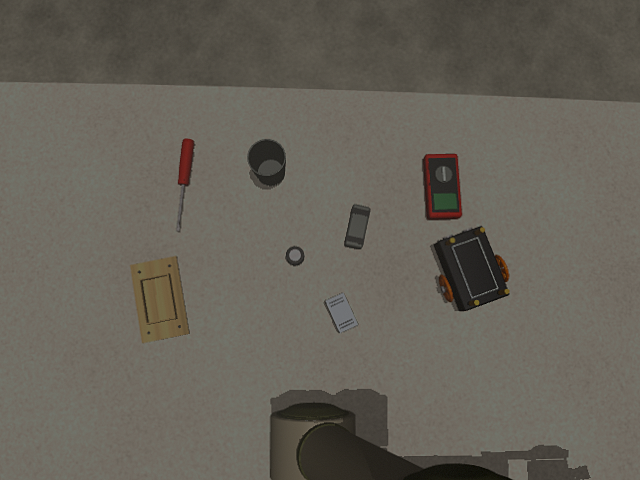

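View pics/side0.png

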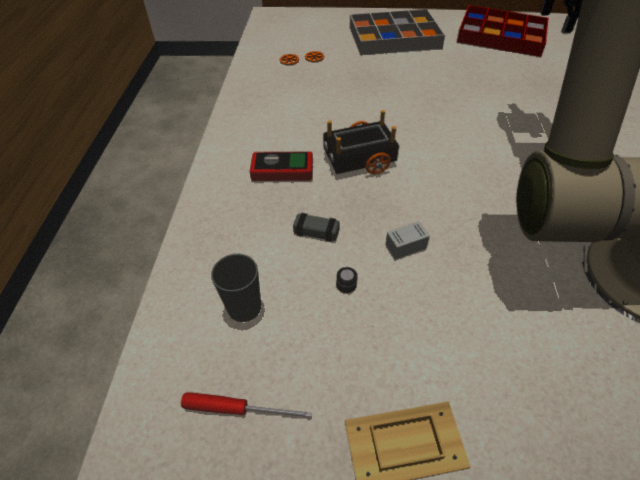

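View pics/wrist0.png

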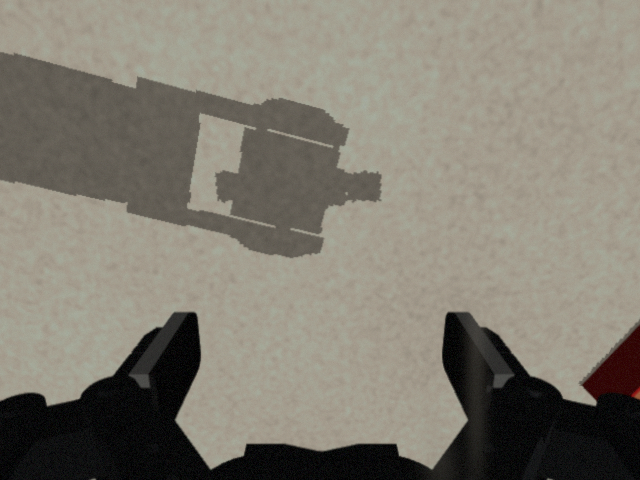

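The top view shows the deck at (160,300), scanner at (295,256), battery at (357,227), controller at (341,313) and chassis at (472,268). The cup (267,160), multimeter (442,186) and screwdriver (185,185) lie beyond them. In the side view the same things appear with the deck at (407,440), and the wrist view shows only table. Next I'll measure with depth from both views.

```bash
cat > h.py <<'E'
import numpy as np, cv2
from rig import sense, capture, calibration, grasp_offset
from scipy.spatial.transform import Rotation as R
def cloud(d,c):
    h,w=d.shape; u,v=np.meshgrid(np.arange(w),np.arange(h))
    p=cv2.undistortPoints(np.stack([u,v],-1).reshape(-1,1,2).astype(np.float64),c["intrinsics"],c["dist"] if isinstance(c["dist"],np.ndarray) else np.array(c["dist"])).reshape(h,w,2)
    P=np.stack([p[...,0]*d,-p[...,1]*d,-d],-1)
    T=np.array(c["world_from_camera"]); W=P@T[:3,:3].T+T[:3,3]; W[d<=0]=np.nan
    return W
def look(name,save=None):
    c=calibration(name); p,d=capture(name)
    if save: cv2.imwrite(f"pics/{save}.png",p[:,:,::-1])
    return p,cloud(d,c)
def rect(W,cx,cy,r,z0,z1):
    """min-area rectangle of cloud points in height band near (cx,cy)"""
    m=(np.hypot(W[...,0]-cx,W[...,1]-cy)<r)&(W[...,2]>z0)&(W[...,2]<z1)
    q=W[m]; 
    if len(q)<8: return None
    (a,b),(s,t),an=cv2.minAreaRect(q[:,:2].astype(np.float32))
    if t>s: s,t,an=t,s,an+90
    an=(an+90)%180-90
    return dict(c=(round(a,1),round(b,1)),size=(round(s,1),round(t,1)),yaw=round(an,1),z=np.round(np.percentile(q[:,2],[5,50,95]),1).tolist(),n=len(q))
E
python3 - <<'E'
from h import *
cs={n:cloud(np.load(f"pics/{n}0.npy"),calibration(n)) for n in ["top","side"]}
T=cs["top"];S=cs["side"]
for nm,(u,v) in dict(deck=(160,300),scan=(295,256),bat=(357,227),con=(341,313),ch=(472,268),cup=(267,160),mm=(442,186),tbl=(230,300),tbl2=(400,350)).items(): print(nm,np.round(T[v,u],1))
for nm,(u,v) in dict(deck=(407,440),scan=(346,275),bat=(317,225),con=(407,235),ch=(362,137),tbl=(450,330)).items(): print('S',nm,np.round(S[v,u],1))
g={'deck':(160,300,130),'scan':(295,256,45),'bat':(357,227,70),'con':(341,313,60),'ch':(472,268,110)}
for nm,(u,v,r) in g.items():
    x,y=T[v,u,:2]
    for n,W in cs.items():
        for band in [(3,12),(12,60),(24,36),(34,46),(50,75),(88,110)]:
            q=rect(W,x,y,r,*band)
            if q: print(nm,n,band,q)
E
```

```text
deck [477.3 327.5   6.3]
scan [572.8  50.9  36.4]
bat [637.7 -75.1  28.5]
con [460.2 -45.1  36.7]
ch [ 555.  -305.2   60.6]
cup [783.5 119.6   4.2]
mm [ 730.6 -253.6   29.5]
tbl [481.8 184.2  -1.9]
tbl2 [ 388.1 -170.3   -2. ]
S deck [476.5 330.2   3.9]
S scan [575.6  57.7  31.9]
S bat [636.8 -64.1  26.9]
S con [462.4 -36.7  38.8]
S ch [ 551.1 -309.1   57.5]
S tbl [392.1 139.6  -3.9]
deck top (3, 12) {'c': (478.4, 328.2), 'size': (255.7, 255.4), 'yaw': 34.6, 'z': [3.2, 5.2, 9.0], 'n': 4062}
deck top (12, 60) {'c': (473.3, 329.3), 'size': (109.2, 65.7), 'yaw': 13.4, 'z': [13.1, 20.3, 24.1], 'n': 368}
deck top (24, 36) {'c': (480.7, 331.1), 'size': (93.2, 60.8), 'yaw': 12.6, 'z': [24.0, 24.7, 25.9], 'n': 22}
deck side (3, 12) {'c': (479.0, 334.7), 'size': (165.1, 98.9), 'yaw': 13.5, 'z': [3.1, 4.0, 6.4], 'n': 4398}
deck side (12, 60) {'c': (479.2, 333.8), 'size': (94.7, 64.7), 'yaw': 13.9, 'z': [13.0, 18.8, 21.1], 'n': 693}
scan top (3, 12) {'c': (572.1, 51.6), 'size': (85.0, 80.5), 'yaw': -3.1, 'z': [3.1, 3.8, 6.5], 'n': 132}
scan top (12, 60) {'c': (574.1, 51.3), 'size': (36.8, 36.6),
[... 2750 characters left out ...]
': [89.0, 97.9, 100.7], 'n': 117}
ch side (3, 12) {'c': (532.2, -252.9), 'size': (136.5, 18.2), 'yaw': 19.3, 'z': [3.4, 7.8, 11.8], 'n': 46}
ch side (12, 60) {'c': (555.6, -300.7), 'size': (153.8, 138.4), 'yaw': 21.6, 'z': [19.1, 55.7, 59.0], 'n': 2635}
ch side (24, 36) {'c': (557.1, -260.6), 'size': (171.1, 70.0), 'yaw': -7.1, 'z': [24.5, 30.8, 35.6], 'n': 331}
ch side (34, 46) {'c': (559.5, -292.9), 'size': (145.3, 133.6), 'yaw': 32.0, 'z': [34.6, 40.4, 45.6], 'n': 331}
ch side (50, 75) {'c': (556.3, -302.5), 'size': (153.8, 133.3), 'yaw': 21.6, 'z': [52.9, 57.4, 63.8], 'n': 1985}
ch side (88, 110) {'c': (555.0, -303.0), 'size': (137.4, 74.7), 'yaw': 20.7, 'z': [88.7, 94.1, 96.5], 'n': 86}
```

```bash
cat >> h.py <<'E'
def plan(x,y,z,jaw_deg):
    """numbers for jog: tool down, TCP at x,y,z, jaw axis along world angle jaw_deg (mod 180)"""
    s=sense(); w=s["ee_rot"]; R0=R.from_quat([w[1],w[2],w[3],w[0]]); p=s["eef_pos"]
    zc=R0.as_matrix()[:,2]; cur=np.degrees(np.arctan2(zc[1],zc[0]))
    out=[]
    for a in (jaw_deg,jaw_deg+180):
        a=np.radians(a); X=np.array([0,0,-1.]); Z=np.array([np.cos(a),np.sin(a),0]); Y=np.cross(Z,X)
        Rt=R.from_matrix(np.stack([X,Y,Z],1)); rv=(R0.inv()*Rt).as_rotvec(); out.append(rv)
    out.sort(key=np.linalg.norm)
    lin=R0.inv().apply(np.array([x,y,z])-p)/300
    print("t",round(s["time_s"],2),"pos",np.round(p,1),"jaw",round(cur,1),"j1,j6",np.round(s["joints"][[0,5]],2),"F",np.round(s["force"],1),"w",round(s["grip_width"]*85.4,1))
    print(" lin",np.round(lin,4).tolist(),"rot",np.round(out[0]/.5,3).tolist(),"alt",np.round(out[1]/.5,3).tolist())
E
python3 -c "
from h import *
plan(600,-72,200,79.2)"
```

```text
t 0.15 pos [ 130.8 -508.3  230.9] jaw -75.6 j1,j6 [-1.54 -0.22] F [-0.2 -0.5  1.2] w 85.4
 lin [0.1043, 1.877, -1.0187] rot [0.881, -0.002, -0.0] alt [-5.403, 0.0, -0.003]
```

```bash
python3 -m jog '[{"linear":[0.05,0.1,-0.054],"rotation":[0.1,0,0],"grip":85},{"linear":[0.05,0.25,-0.136],"rotation":[0.3,0,0],"grip":85},{"linear":[0.05,0.4,-0.217],"rotation":[0.5,0,0],"grip":85},{"linear":[0.05,0.55,-0.3],"rotation":[0.7,0,0],"grip":85},{"linear":[0.05,0.7,-0.38],"rotation":[0.881,0,0],"grip":85},{"linear":[0.05,0.85,-0.461],"rotation":[0.881,0,0],"grip":85},{"linear":[0.05,1.0,-0.543],"rotation":[0.881,0,0],"grip":85},{"linear":[0.05,1.0,-0.543],"rotation":[0.881,0,0],"grip":85},{"linear":[0.05,1.0,-0.543],"rotation":[0.881,0,0],"grip":85}]' 40; python3 -c "
from h import *
plan(600,-72,200,79.2)"
```

```text
time_s: 0.9
eef_pos: [383.1, -272.3, 216.1]
ee_rot: [0.451, 0.545, 0.452, -0.544]
force: [-0.4, -1.1, 0.1]
grip_width: 0.997
t 0.9 pos [ 383.1 -272.3  216.1] jaw -100.6 j1,j6 [-0.87  0.89] F [-0.4 -1.1  0.1] w 85.2
 lin [0.0552, 0.5873, -0.7896] rot [0.006, -0.004, -0.0] alt [-6.277, 0.001, -0.006]
```

```bash
python3 -m jog '[{"linear":[0.02,0.07,-0.1],"rotation":[0,0,0],"grip":85},{"linear":[0.03,0.16,-0.22],"rotation":[0,0,0],"grip":85},{"linear":[0.05,0.25,-0.34],"rotation":[0,0,0],"grip":85},{"linear":[0.055,0.34,-0.46],"rotation":[0,0,0],"grip":85},{"linear":[0.055,0.43,-0.58],"rotation":[0,0,0],"grip":85},{"linear":[0.055,0.52,-0.7],"rotation":[0,0,0],"grip":85},{"linear":[0.055,0.587,-0.79],"rotation":[0,0,0],"grip":85},{"linear":[0.055,0.587,-0.79],"rotation":[0,0,0],"grip":85},{"linear":[0.055,0.587,-0.79],"rotation":[0,0,0],"grip":85}]'; python3 - <<'E'
from h import *
plan(640,-74,7,79.2)
p,W=look("wrist","w1")
for b in [(20,36),(24,36)]: print(rect(W,640,-74,70,*b))
print(rect(W,574,54,45,24,40))
m=(np.abs(W[...,2])<10); print('table z',np.nanmedian(W[...,2][m]))
E
```

```text
time_s: 1.65
eef_pos: [601.0, -69.8, 199.1]
ee_rot: [0.452, 0.544, 0.453, -0.543]
force: [-1.4, -0.0, -0.1]
grip_width: 0.997
t 1.65 pos [601.  -69.8 199.1] jaw -100.4 j1,j6 [-0.31  1.44] F [-1.4 -0.  -0.1] w 85.2
 lin [0.6403, 0.131, -0.0082] rot [0.013, -0.004, 0.001] alt [-6.27, -0.002, -0.007]
{'c': (641.1, -74.0), 'size': (89.4, 38.7), 'yaw': -11.0, 'z': [26.5, 28.9, 30.2], 'n': 6160}
{'c': (641.2, -74.1), 'size': (89.2, 38.5), 'yaw': -10.8, 'z': [26.6, 28.9, 30.2], 'n': 6132}
{'c': (576.5, 53.7), 'size': (37.7, 37.3), 'yaw': -65.5, 'z': [26.7, 33.0, 34.4], 'n': 1818}
table z 1.0704018308149443
```

View pics/w1.png

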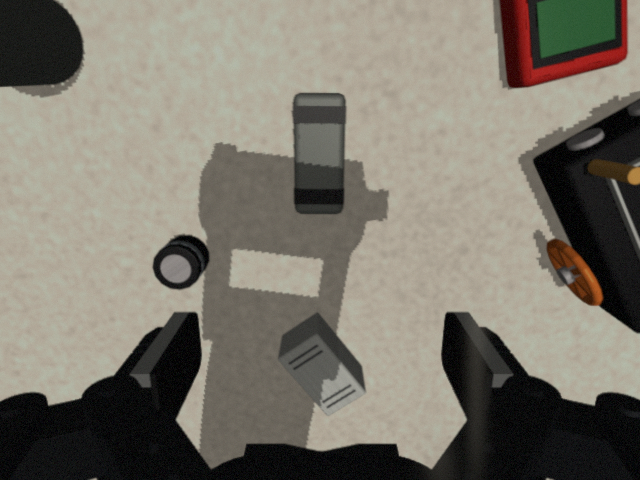

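The wrist view has the battery centred at (319,152), the controller at (322,365) and the scanner at (180,262). The battery measures (641,-74) with yaw -10.9°, which agrees with the average of the other two views. I'll descend and grip.

```bash
python3 -m jog '[{"linear":[0.06,0.1,-0.008],"rotation":[0.013,0,0],"grip":85},{"linear":[0.18,0.134,-0.008],"rotation":[0.013,0,0],"grip":85},{"linear":[0.3,0.134,-0.008],"rotation":[0.013,0,0],"grip":85},{"linear":[0.42,0.134,-0.008],"rotation":[0.013,0,0],"grip":85},{"linear":[0.52,0.134,-0.008],"rotation":[0.013,0,0],"grip":85},{"linear":[0.59,0.134,-0.008],"rotation":[0.013,0,0],"grip":85},{"linear":[0.625,0.134,-0.008],"rotation":[0.013,0,0],"grip":85},{"linear":[0.64,0.134,-0.008],"rotation":[0.013,0,0],"grip":85},{"linear":[0.64,0.134,-0.008],"rotation":[0.013,0,0],"grip":85},{"linear":[0.64,0.134,-0.008],"rotation":[0.013,0,0],"grip":20},{"linear":[0.64,0.134,-0.008],"rotation":[0.013,0,0],"grip":20},{"linear":[0.64,0.134,-0.008],"rotation":[0.013,0,0],"grip":20},{"linear":[0.64,0.134,-0.008],"rotation":[0.013,0,0],"grip":20},{"linear":[0.64,0.134,-0.008],"rotation":[0.013,0,0],"grip":20},{"linear":[0.64,0.134,-0.008],"rotation":[0.013,0,0],"grip":20},{"linear":[0.64,0.134,-0.008],"rotation":[0.013,0,0],"grip":20},{"linear":[0.64,0.134,-0.008],"rotation":[0.013,0,0],"grip":20},{"linear":[0.64,0.134,-0.008],"rotation":[0.013,0,0],"grip":20}]' 50; python3 - <<'E'
from h import *
plan(641,-74,7,79.2)
p,W=look("wrist","w2")
p,W=look("side","s2")
E
```

```text
time_s: 3.2
eef_pos: [640.4, -76.0, 8.5]
ee_rot: [0.45, 0.546, 0.45, -0.545]
force: [-0.5, -0.4, 6.2]
grip_width: 0.434
t 3.2 pos [640.4 -76.    8.5] jaw -100.9 j1,j6 [-0.3   1.46] F [-0.5 -0.4  6.2] w 37.1
 lin [0.0049, 0.0008, -0.0068] rot [-0.003, -0.003, -0.002] alt [6.28, -0.002, 0.005]
```

View pics/w2.png

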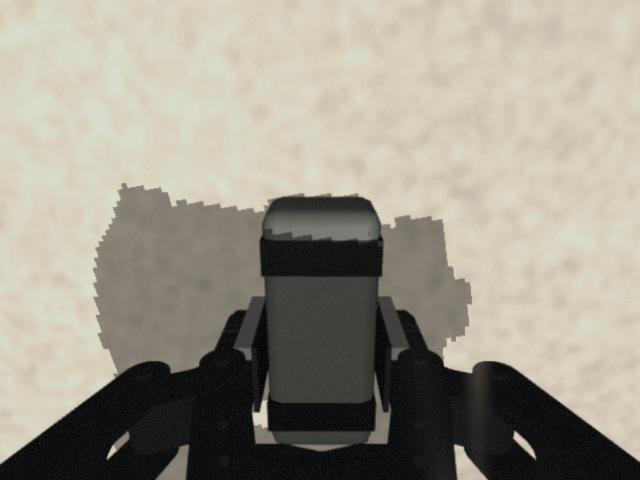

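View pics/s2.png

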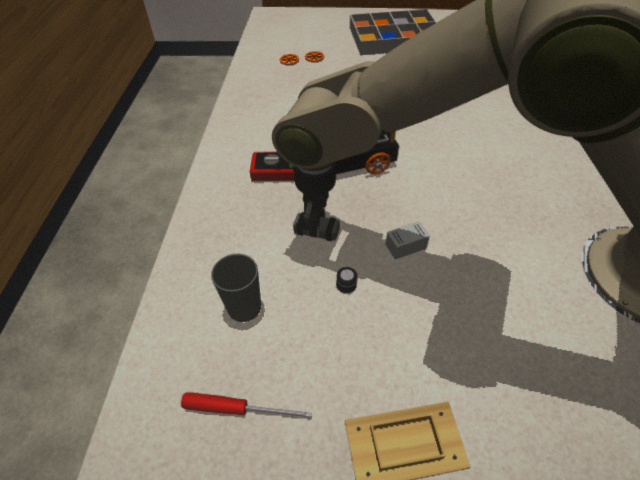

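The battery is held: jaws at 37.1, block between the pads at about (322,320) in the wrist view. Next I lift it and move to a viewing position short of the chassis.

```bash
python3 -c "
from h import *
plan(480,-334,220,110.3)"; python3 -m jog '[{"linear":[-0.05,0,0],"rotation":[0,0,0],"grip":20},{"linear":[-0.15,0,0],"rotation":[0,0,0],"grip":20},{"linear":[-0.27,0,0],"rotation":[0,0,0],"grip":20},{"linear":[-0.39,0,0],"rotation":[0,0,0],"grip":20},{"linear":[-0.51,0,0],"rotation":[0,0,0],"grip":20},{"linear":[-0.62,0,0],"rotation":[0,0,0],"grip":20},{"linear":[-0.7,0,0],"rotation":[0,0,0],"grip":20},{"linear":[-0.7,0,0],"rotation":[0,0,0],"grip":20}]'; python3 -c "
from h import *
plan(480,-334,220,110.3)"
```

```text
t 3.3 pos [640.4 -76.    8.5] jaw -100.9 j1,j6 [-0.3   1.46] F [-1.6  0.4  6.2] w 37.0
 lin [-0.7068, -0.3619, 0.9445] rot [-1.089, -0.003, -0.003] alt [5.194, -0.003, 0.004]
time_s: 3.97
eef_pos: [641.6, -76.6, 224.6]
ee_rot: [0.453, 0.548, 0.448, -0.543]
force: [-0.0, 0.2, -0.5]
grip_width: 0.433
t 3.97 pos [641.6 -76.6 224.6] jaw -100.9 j1,j6 [-0.3   1.46] F [-0.   0.2 -0.5] w 37.0
 lin [0.011, -0.3674, 0.9442] rot [-1.088, 0.005, -0.02] alt [5.195, -0.027, -0.006]
```

```bash
python3 -m jog '[{"linear":[0,-0.03,0.08],"rotation":[-0.15,0,0],"grip":20},{"linear":[0,-0.07,0.19],"rotation":[-0.35,0,0],"grip":20},{"linear":[0,-0.12,0.31],"rotation":[-0.55,0,0],"grip":20},{"linear":[0,-0.166,0.43],"rotation":[-0.75,0,0],"grip":20},{"linear":[0,-0.212,0.55],"rotation":[-0.95,0,0],"grip":20},{"linear":[0,-0.258,0.67],"rotation":[-1,0,0],"grip":20},{"linear":[0,-0.304,0.78],"rotation":[-1,0,0],"grip":20},{"linear":[0,-0.34,0.88],"rotation":[-1,0,0],"grip":20},{"linear":[0.01,-0.366,0.944],"rotation":[-1,0,0],"grip":20},{"linear":[0.01,-0.366,0.944],"rotation":[-1,0,0],"grip":20},{"linear":[0.01,-0.366,0.944],"rotation":[-1,0,0],"grip":20}]'; python3 - <<'E'
from h import *
plan(556,-306,70,110.3)
p,W=look("wrist","w3")
for b in [(50,75),(62,75),(55,69),(88,110)]: print(rect(W,556,-306,110,*b))
m=(np.abs(W[...,2])<10); print('table z',np.nanmedian(W[...,2][m]))
E
```

```text
time_s: 4.88
eef_pos: [479.7, -334.3, 219.3]
ee_rot: [0.573, 0.419, 0.568, -0.415]
force: [0.8, 0.4, -2.3]
grip_width: 0.431
t 4.88 pos [ 479.7 -334.3  219.3] jaw -72.3 j1,j6 [-0.81  0.45] F [ 0.8  0.4 -2.3] w 36.8
 lin [0.4999, 0.2667, -0.0142] rot [-0.092, 0.006, -0.017] alt [6.191, -0.027, -0.009]
{'c': (551.7, -308.9), 'size': (138.3, 131.5), 'yaw': 20.4, 'z': [59.2, 61.0, 66.3], 'n': 29482}
{'c': (550.5, -309.7), 'size': (134.5, 125.4), 'yaw': 17.9, 'z': [62.0, 62.9, 68.0], 'n': 4461}
{'c': (551.7, -308.9), 'size': (138.3, 131.5), 'yaw': 20.4, 'z': [59.4, 61.0, 66.2], 'n': 29072}
{'c': (498.3, -329.0), 'size': (74.3, 9.8), 'yaw': -71.3, 'z': [89.5, 98.7, 99.9], 'n': 248}
table z 1.0806653318529413
```

View pics/w3.png

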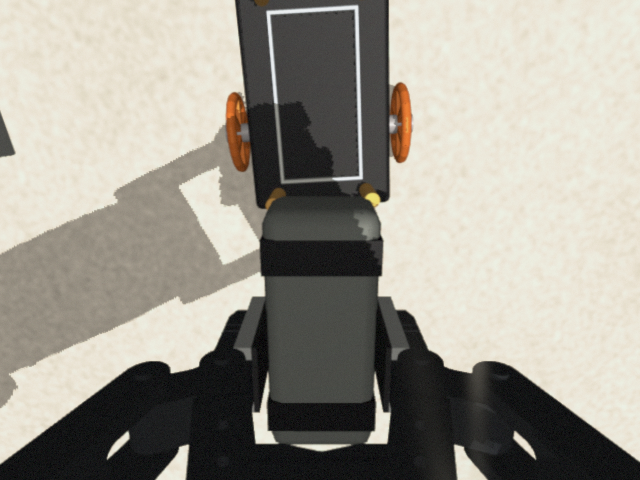

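The wrist view shows the tray rim with corners near (267,9), (357,6), (362,179) and (281,182), and the held battery below it. I'll intersect the corner rays with the rim height, and get the battery's position in the gripper from its bands.

```bash
cat >> h.py <<'E'
def ray(c,uv,z):
    p=cv2.undistortPoints(np.array(uv,float).reshape(-1,1,2),c["intrinsics"],np.array(c["dist"])).reshape(-1,2)
    T=np.array(c["world_from_camera"]); d=np.c_[p[:,0],-p[:,1],-np.ones(len(p))]@T[:3,:3].T; o=T[:3,3]
    return o+d*((z-o[2])/d[:,2])[:,None]
E
python3 - <<'E'
from h import *
c=calibration("wrist")
g=cv2.imread("pics/w3.png"); 
hsv=cv2.cvtColor(g,cv2.COLOR_BGR2HSV)
m=((hsv[...,2]>125)&(hsv[...,1]<40)).astype(np.uint8); m[185:]=0; m[:,:262]=0; m[:,366:]=0
pp=np.argwhere(m)[:,::-1]; print(len(pp), pp.min(0),pp.max(0))
Wr=ray(c,pp,66.)
(a,b),s,an=cv2.minAreaRect(Wr[:,:2].astype(np.float32)); print("rim",a,b,s,an)
cor=ray(c,[(267,9),(357,6),(362,179),(281,182)],66.); print(np.round(cor,1)); print(cor.mean(0))
# battery outline at held top z: TCP z 219.3 -> top = 219.3-8.5+28
p,W=look("wrist")
s=sense(); q=s["ee_rot"]; R0=R.from_quat([q[1],q[2],q[3],q[0]])
L=R0.inv().apply((W-s["eef_pos"]).reshape(-1,3)).reshape(W.shape)
for uv in [(322,205),(322,240),(322,275),(322,340),(322,402),(322,430),(322,440)]: print(uv,np.round(L[uv[1],uv[0]],1))
bb=(L[...,0]>-26)&(L[...,0]<-8)&(np.abs(L[...,2])<17)
print("len range",np.percentile(L[bb][:,1],[0.5,99.5]),"x",np.median(L[bb][:,0]))
E
```

```text
1899 [266   5] [362 182]
rim 557.3683471679688 -305.8705749511719 (111.47312927246094, 59.039947509765625) 20.977930068969727
[[ 599.6 -259.2   66. ]
 [ 618.7 -313.1   66. ]
 [ 516.  -352.9   66. ]
 [ 496.2 -298.2   66. ]]
[ 557.6319616  -305.84893519   66.        ]
(322, 205) [-11.6  45.8   0. ]
(322, 240) [-21.2  37.    0. ]
(322, 275) [-20.3  25.1   0. ]
(322, 340) [-19.8   1.3   0. ]
(322, 402) [-20.4 -23.1   0. ]
(322, 430) [-21.1 -34.4   0. ]
(322, 440) [-19.7 -40.1   0. ]
len range [-41.25321018  45.90581302] x -20.23946714375299
```

```bash
python3 -m jog '[{"linear":[0.1,0.06,-0.004],"rotation":[-0.11,0,-0.01],"grip":20},{"linear":[0.2,0.16,-0.012],"rotation":[-0.11,0,-0.01],"grip":20},{"linear":[0.23,0.24,-0.014],"rotation":[-0.11,0,-0.01],"grip":20},{"linear":[0.25,0.268,-0.014],"rotation":[-0.11,0,-0.01],"grip":20},{"linear":[0.25,0.268,-0.014],"rotation":[-0.11,0,-0.01],"grip":20},{"linear":[0.25,0.268,-0.014],"rotation":[-0.11,0,-0.01],"grip":20},{"linear":[0.25,0.268,-0.014],"rotation":[-0.11,0,-0.01],"grip":20}]';python3 -c "
from h import *
plan(556.4,-306.3,69,110.8)"
```

```text
time_s: 5.57
eef_pos: [556.4, -305.0, 146.7]
ee_rot: [0.585, 0.401, 0.58, -0.401]
force: [0.1, -0.3, -1.1]
grip_width: 0.433
t 5.57 pos [ 556.4 -305.   146.7] jaw -69.0 j1,j6 [-0.69  0.52] F [ 0.1 -0.3 -1.1] w 36.9
 lin [0.2591, -0.0027, 0.0026] rot [0.005, 0.011, -0.009] alt [-6.278, 0.014, 0.017]
```

```bash
python3 -m jog '[{"linear":[0.06,-0.003,0.003],"rotation":[0.005,0.01,-0.01],"grip":20},{"linear":[0.14,-0.003,0.003],"rotation":[0.005,0.01,-0.01],"grip":20},{"linear":[0.2,-0.003,0.003],"rotation":[0.005,0.01,-0.01],"grip":20},{"linear":[0.235,-0.003,0.003],"rotation":[0.005,0.01,-0.01],"grip":20},{"linear":[0.25,-0.003,0.003],"rotation":[0.005,0.01,-0.01],"grip":20},{"linear":[0.258,-0.003,0.003],"rotation":[0.005,0.01,-0.01],"grip":20},{"linear":[0.258,-0.003,0.003],"rotation":[0.005,0.01,-0.01],"grip":20},{"linear":[0.258,-0.003,0.003],"rotation":[0.005,0.01,-0.01],"grip":20}]';python3 -c "
from h import *
plan(556.4,-306.3,69,110.8)
look('wrist','w4')
look('side','s4')"
```

```text
time_s: 6.23
eef_pos: [556.7, -306.9, 70.6]
ee_rot: [0.583, 0.401, 0.581, -0.402]
force: [-0.1, -0.4, -2.1]
grip_width: 0.432
t 6.23 pos [ 556.7 -306.9   70.6] jaw -69.2 j1,j6 [-0.69  0.52] F [-0.1 -0.4 -2.1] w 36.9
 lin [0.0054, -0.0004, -0.0023] rot [0.0, 0.004, -0.001] alt [-6.283, 0.001, 0.007]
```

View pics/w4.png

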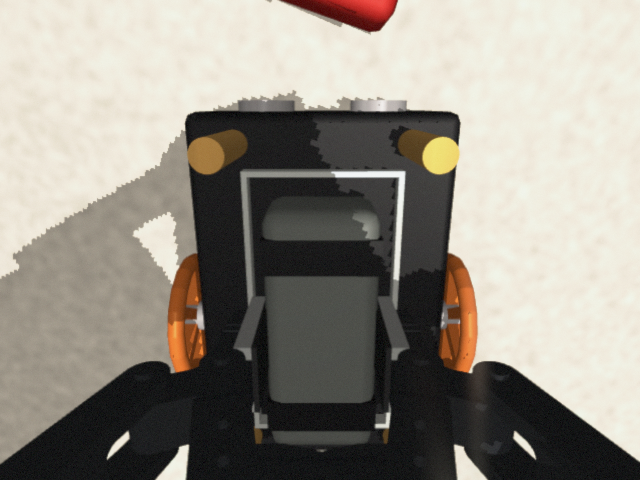

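View pics/s4.png

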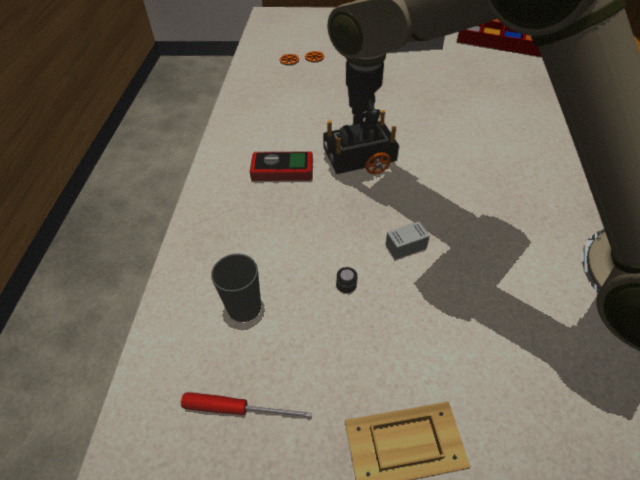

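The battery sits centred inside the rim in the view (rim columns 243–405, battery 262–382). I'll lower it the last 2 mm, release and retreat.

```bash
python3 -m jog '[{"linear":[0.006,0,-0.002],"rotation":[0,0,0],"grip":20},{"linear":[0.011,0,-0.002],"rotation":[0,0,0],"grip":20},{"linear":[0.011,0,-0.002],"rotation":[0,0,0],"grip":20},{"linear":[0.011,0,-0.002],"rotation":[0,0,0],"grip":20},{"linear":[0.011,0,-0.002],"rotation":[0,0,0],"grip":60},{"linear":[0.011,0,-0.002],"rotation":[0,0,0],"grip":60},{"linear":[0.011,0,-0.002],"rotation":[0,0,0],"grip":60},{"linear":[0.011,0,-0.002],"rotation":[0,0,0],"grip":60},{"linear":[0.0,0,-0.002],"rotation":[0,0,0],"grip":70},{"linear":[-0.05,0,-0.002],"rotation":[0,0,0],"grip":70},{"linear":[-0.15,0,-0.002],"rotation":[0,0,0],"grip":85},{"linear":[-0.27,0,-0.002],"rotation":[0,0,0],"grip":85},{"linear":[-0.39,0,-0.002],"rotation":[0,0,0],"grip":85},{"linear":[-0.5,-0.03,-0.002],"rotation":[0,0,0],"grip":85},{"linear":[-0.52,-0.15,-0.002],"rotation":[0,0,0],"grip":85},{"linear":[-0.52,-0.2,-0.002],"rotation":[0,0,0],"grip":85},{"linear":[-0.52,-0.2,-0.002],"rotation":[0,0,0],"grip":85}]';python3 - <<'E'
from h import *
plan(440,322,220,103.5)
p,W=look('wrist','w5')
print(rect(W,557,-306,65,80,94)); print(rect(W,557,-306,100,94,106))
E
```

```text
time_s: 7.75
eef_pos: [498.4, -328.5, 227.7]
ee_rot: [0.583, 0.402, 0.581, -0.403]
force: [0.2, -0.4, -0.2]
grip_width: 0.994
t 7.75 pos [ 498.4 -328.5  227.7] jaw -69.3 j1,j6 [-0.78  0.43] F [ 0.2 -0.4 -0.2] w 84.9
 lin [0.0186, 0.5836, -2.0974] rot [0.251, 0.007, -0.001] alt [-6.033, 0.002, 0.01]
{'c': (558.2, -305.3), 'size': (89.6, 39.1), 'yaw': 20.8, 'z': [86.4, 88.9, 90.2], 'n': 8161}
{'c': (556.2, -306.7), 'size': (138.0, 74.0), 'yaw': 20.9, 'z': [96.1, 98.9, 100.1], 'n': 949}
```

View pics/w5.png

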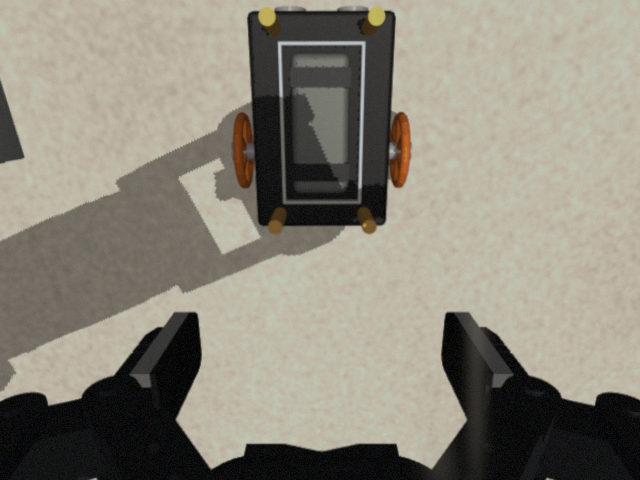

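The battery lies flat in the tray, top at 88.9 and centre (558,-305). The posts give the chassis centre as (556.5,-306.5) with yaw 20.9°. On to the deck.

```bash
python3 -m jog '[{"linear":[0,0.03,-0.1],"rotation":[0.05,0,0],"grip":85},{"linear":[0,0.06,-0.22],"rotation":[0.1,0,0],"grip":85},{"linear":[0.01,0.1,-0.35],"rotation":[0.15,0,0],"grip":85},{"linear":[0.01,0.14,-0.48],"rotation":[0.2,0,0],"grip":85},{"linear":[0.02,0.18,-0.61],"rotation":[0.25,0,0],"grip":85},{"linear":[0.02,0.21,-0.74],"rotation":[0.25,0,0],"grip":85},{"linear":[0.02,0.25,-0.87],"rotation":[0.25,0,0],"grip":85},{"linear":[0.02,0.29,-1.0],"rotation":[0.25,0,0],"grip":85},{"linear":[0.02,0.29,-1.0],"rotation":[0.25,0,0],"grip":85}]';python3 -c "
from h import *
plan(440,322,220,103.5)"
```

```text
time_s: 8.55
eef_pos: [474.3, -10.1, 220.5]
ee_rot: [0.557, 0.436, 0.557, -0.436]
force: [0.5, -0.1, 0.5]
grip_width: 0.998
t 8.55 pos [474.3 -10.1 220.5] jaw -76.1 j1,j6 [-0.27  1.06] F [ 0.5 -0.1  0.5] w 85.2
 lin [0.0012, 0.1553, -1.1021] rot [0.015, 0.001, -0.002] alt [-6.269, 0.003, 0.001]
```

```bash
python3 -m jog '[{"linear":[0,0.01,-0.1],"rotation":[0.015,0,0],"grip":85},{"linear":[0,0.03,-0.22],"rotation":[0.015,0,0],"grip":85},{"linear":[0,0.05,-0.35],"rotation":[0.015,0,0],"grip":85},{"linear":[0,0.07,-0.48],"rotation":[0.015,0,0],"grip":85},{"linear":[0,0.09,-0.61],"rotation":[0.015,0,0],"grip":85},{"linear":[0,0.11,-0.74],"rotation":[0.015,0,0],"grip":85},{"linear":[0,0.13,-0.87],"rotation":[0.015,0,0],"grip":85},{"linear":[0,0.15,-1.0],"rotation":[0.015,0,0],"grip":85},{"linear":[0,0.15,-1.0],"rotation":[0.015,0,0],"grip":85},{"linear":[0,0.15,-1.0],"rotation":[0.015,0,0],"grip":85},{"linear":[0,0.15,-1.0],"rotation":[0.015,0,0],"grip":85}]';python3 - <<'E'
from h import *
plan(479,331,2,103.5)
p,W=look('wrist','w6')
print(rect(W,479,331,110,3,12)); print(rect(W,479,331,100,17,26))
E
```

```text
time_s: 9.47
eef_pos: [445.9, 291.9, 220.0]
ee_rot: [0.556, 0.438, 0.555, -0.438]
force: [-0.2, -0.4, -0.7]
grip_width: 0.995
t 9.47 pos [445.9 291.9 220. ] jaw -76.5 j1,j6 [0.36 1.7 ] F [-0.2 -0.4 -0.7] w 84.9
 lin [0.7267, 0.1375, -0.1014] rot [0.001, 0.001, -0.001] alt [-6.282, 0.001, 0.002]
{'c': (480.3, 330.9), 'size': (213.6, 209.4), 'yaw': 4.7, 'z': [4.7, 6.0, 7.4], 'n': 21832}
{'c': (479.6, 332.5), 'size': (93.9, 62.7), 'yaw': 13.3, 'z': [19.4, 21.9, 23.2], 'n': 1637}
```

View pics/w6.png

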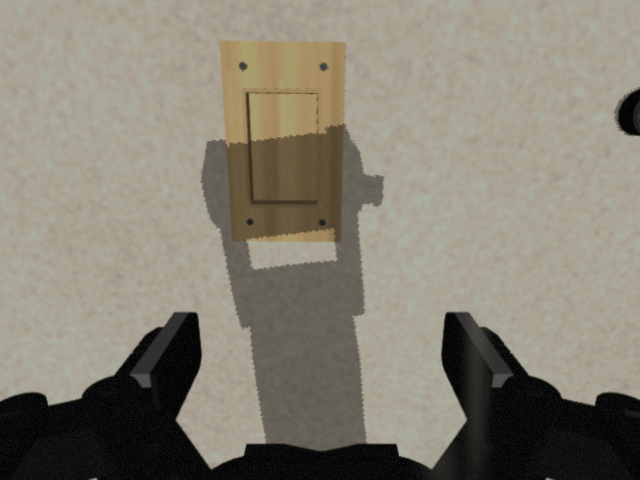

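The deck's cradle is centred at (480,332) with yaw 13.3° (cradle outline at (247–319, 90–203) in the picture). I'll go down over it and grip the cradle's outside.

```bash
python3 -m jog '[{"linear":[0.05,0.08,-0.06],"rotation":[0.006,0,0],"grip":85},{"linear":[0.17,0.141,-0.104],"rotation":[0.006,0,0],"grip":85},{"linear":[0.3,0.141,-0.104],"rotation":[0.006,0,0],"grip":85},{"linear":[0.42,0.141,-0.104],"rotation":[0.006,0,0],"grip":85},{"linear":[0.54,0.141,-0.104],"rotation":[0.006,0,0],"grip":85},{"linear":[0.63,0.141,-0.104],"rotation":[0.006,0,0],"grip":85},{"linear":[0.69,0.141,-0.104],"rotation":[0.006,0,0],"grip":85},{"linear":[0.715,0.141,-0.104],"rotation":[0.006,0,0],"grip":85},{"linear":[0.725,0.141,-0.104],"rotation":[0.006,0,0],"grip":85},{"linear":[0.725,0.141,-0.104],"rotation":[0.006,0,0],"grip":85}]';python3 - <<'E'
from h import *
plan(480,332,3,103.3)
p,W=look('wrist','w7')
E
```

```text
time_s: 10.35
eef_pos: [480.8, 330.9, 3.1]
ee_rot: [0.555, 0.439, 0.554, -0.439]
force: [-0.5, 0.1, 0.2]
grip_width: 0.998
t 10.35 pos [480.8 330.9   3.1] jaw -76.8 j1,j6 [0.4  1.74] F [-0.5  0.1  0.2] w 85.2
 lin [0.0004, -0.0016, -0.0041] rot [-0.003, 0.001, -0.002] alt [6.28, -0.003, -0.002]
```

View pics/w7.png

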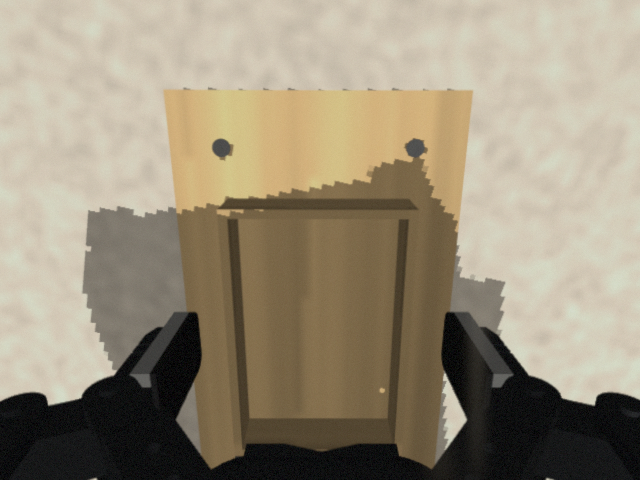

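The pads at columns 200 and 445 straddle the cradle walls (218 and 418) evenly, with the tips over the plate. I'll close.

```bash
python3 -m jog '[{"linear":[0,-0.002,-0.004],"rotation":[0,0,0],"grip":50},{"linear":[0,-0.002,-0.004],"rotation":[0,0,0],"grip":50},{"linear":[0,-0.002,-0.004],"rotation":[0,0,0],"grip":50},{"linear":[0,-0.002,-0.004],"rotation":[0,0,0],"grip":50},{"linear":[0,-0.002,-0.004],"rotation":[0,0,0],"grip":50},{"linear":[0,-0.002,-0.004],"rotation":[0,0,0],"grip":50},{"linear":[0,-0.002,-0.004],"rotation":[0,0,0],"grip":50}]' 60;python3 - <<'E'
from h import *
plan(480,332,3,103.3)
p,W=look('wrist','w8')
E
```

```text
time_s: 10.98
eef_pos: [481.0, 332.7, 5.6]
ee_rot: [0.555, 0.44, 0.553, -0.438]
force: [-1.6, -1.3, 7.2]
grip_width: 0.703
t 10.98 pos [481.  332.7   5.6] jaw -76.8 j1,j6 [0.41 1.75] F [-1.6 -1.3  7.2] w 60.0
 lin [0.0088, -0.0037, 0.0016] rot [-0.002, -0.0, -0.01] alt [6.281, -0.016, 0.0]
```

View pics/w8.png

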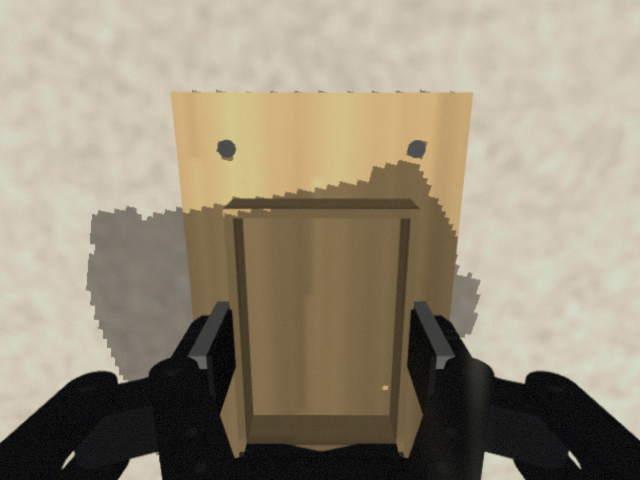

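```bash
python3 -m jog '[{"linear":[-0.04,0,0],"rotation":[0,0,0],"grip":50},{"linear":[-0.12,0,0],"rotation":[0,0,0],"grip":50},{"linear":[-0.24,0,0],"rotation":[0,0,0],"grip":50},{"linear":[-0.36,0,0],"rotation":[0,0,0],"grip":50},{"linear":[-0.48,0,0],"rotation":[0,0,0],"grip":50},{"linear":[-0.6,0,0],"rotation":[0,0,0],"grip":50},{"linear":[-0.7,0,0],"rotation":[0,0,0],"grip":50},{"linear":[-0.75,0,0],"rotation":[0,0,0],"grip":50},{"linear":[-0.75,0,0],"rotation":[0,0,0],"grip":50}]';python3 - <<'E'
from h import *
plan(500,0,230,110.9)
p,W=look('wrist','w9')
s=sense(); q=s["ee_rot"]; R0=R.from_quat([q[1],q[2],q[3],q[0]])
L=R0.inv().apply((W-s["eef_pos"]).reshape(-1,3)).reshape(W.shape)
for u,vs in [(322,(97,150,190,205,214,230,300,400,430))]:
  for v in vs: print((u,v),np.round(L[v,u],1))
for u in (180,230,245,390,410,465): print(u,np.round(L[120,u],1))
g=L[(L[...,0]>-6)&(L[...,0]<6)&(L[...,1]>50)]; print(np.percentile(g,[0.5,50,99.5],axis=0).round(1)); A=np.c_[g[:,1:],np.ones(len(g))]; print('tilt',np.linalg.lstsq(A,g[:,0],rcond=None)[0])
E
```

```text
time_s: 11.78
eef_pos: [480.7, 332.9, 235.7]
ee_rot: [0.557, 0.443, 0.552, -0.435]
force: [-0.1, 0.7, -2.0]
grip_width: 0.704
t 11.78 pos [480.7 332.9 235.7] jaw -76.7 j1,j6 [0.41 1.75] F [-0.1  0.7 -2. ] w 60.1
 lin [0.0147, -0.1922, 1.095] rot [-0.267, -0.001, -0.026] alt [6.016, -0.04, 0.002]
(322, 97) [-3.8 80.2 -0.5]
(322, 150) [-3.1 63.3 -0.5]
(322, 190) [-3.1 49.6 -0.5]
(322, 205) [-14.5  46.8  -0.5]
(322, 214) [-19.5  45.1  -0.5]
(322, 230) [-3.5 35.1 -0.4]
(322, 300) [-3.6  7.7 -0.4]
(322, 400) [ -3.3 -37.3  -0.4]
(322, 430) [-12.7 -43.7  -0.4]
180 [ -4.5  73.  -47. ]
230 [ -2.5  73.  -31.1]
245 [ -3.1  73.  -26. ]
390 [-4.  73.  21.9]
410 [-3.1 73.  28.7]
465 [-4.6 73.  46.3]
[[ -5.   50.2 -49.2]
 [ -3.3  66.6  -0.8]
 [ -1.7  81.7  47.8]]
tilt [-2.17090608e-04  7.31672289e-04 -3.32874289e+00]
```

View pics/w9.png

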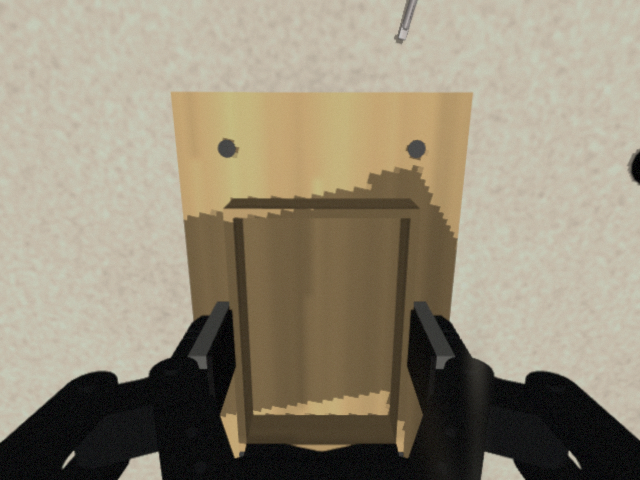

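The deck is held level and square to the gripper: centre about 0 along and -0.6 across, front edge at row 93, both holes level at row 148. I'll carry it over.

```bash
python3 -m jog '[{"linear":[0,-0.01,0.06],"rotation":[-0.02,0,-0.01],"grip":50},{"linear":[0,-0.02,0.15],"rotation":[-0.07,0,-0.02],"grip":50},{"linear":[0,-0.04,0.26],"rotation":[-0.12,0,-0.026],"grip":50},{"linear":[0,-0.06,0.38],"rotation":[-0.17,0,-0.026],"grip":50},{"linear":[0,-0.08,0.5],"rotation":[-0.22,0,-0.026],"grip":50},{"linear":[0,-0.1,0.62],"rotation":[-0.267,0,-0.026],"grip":50},{"linear":[0,-0.13,0.74],"rotation":[-0.267,0,-0.026],"grip":50},{"linear":[0,-0.15,0.86],"rotation":[-0.267,0,-0.026],"grip":50},{"linear":[0,-0.18,0.98],"rotation":[-0.267,0,-0.026],"grip":50},{"linear":[0,-0.18,1.0],"rotation":[-0.267,0,-0.026],"grip":50}]';python3 -c "
from h import *
plan(557.2,-306.9,200,110.9)"
```

```text
time_s: 12.67
eef_pos: [495.3, 23.8, 230.4]
ee_rot: [0.58, 0.4, 0.583, -0.404]
force: [-0.3, -0.4, -2.2]
grip_width: 0.702
t 12.67 pos [495.3  23.8 230.4] jaw -69.3 j1,j6 [-0.19  1.02] F [-0.3 -0.4 -2.2] w 59.9
 lin [0.1019, -0.1954, 1.1044] rot [-0.008, -0.001, 0.015] alt [6.275, 0.024, 0.002]
```

```bash
python3 -m jog '[{"linear":[0,-0.01,0.08],"rotation":[-0.008,0,0.015],"grip":50},{"linear":[0,-0.03,0.19],"rotation":[-0.008,0,0.015],"grip":50},{"linear":[0,-0.05,0.31],"rotation":[-0.008,0,0.015],"grip":50},{"linear":[0,-0.075,0.43],"rotation":[-0.008,0,0.015],"grip":50},{"linear":[0.02,-0.095,0.55],"rotation":[-0.008,0,0.015],"grip":50},{"linear":[0.04,-0.115,0.67],"rotation":[-0.008,0,0.015],"grip":50},{"linear":[0.06,-0.135,0.79],"rotation":[-0.008,0,0.015],"grip":50},{"linear":[0.08,-0.16,0.9],"rotation":[-0.008,0,0.015],"grip":50},{"linear":[0.1,-0.175,0.98],"rotation":[-0.008,0,0.015],"grip":50},{"linear":[0.1,-0.175,1.0],"rotation":[-0.008,0,0.015],"grip":50},{"linear":[0.1,-0.175,1.0],"rotation":[-0.008,0,0.015],"grip":50}]';python3 -c "
from h import *
plan(557.2,-306.9,130,110.9)"
```

```text
time_s: 13.58
eef_pos: [551.4, -276.0, 198.5]
ee_rot: [0.581, 0.402, 0.583, -0.401]
force: [-0.9, 0.1, -2.4]
grip_width: 0.706
t 13.58 pos [ 551.4 -276.   198.5] jaw -69.2 j1,j6 [-0.65  0.55] F [-0.9  0.1 -2.4] w 60.3
 lin [0.2278, -0.018, 0.1039] rot [-0.004, -0.007, 0.003] alt [6.279, 0.005, 0.012]
```

```bash
python3 -m jog '[{"linear":[0.03,-0.01,0.06],"rotation":[0,0,0],"grip":50},{"linear":[0.08,-0.018,0.1],"rotation":[0,0,0],"grip":50},{"linear":[0.16,-0.018,0.104],"rotation":[0,0,0],"grip":50},{"linear":[0.22,-0.018,0.104],"rotation":[0,0,0],"grip":50},{"linear":[0.26,-0.018,0.104],"rotation":[0,0,0],"grip":50},{"linear":[0.28,-0.018,0.104],"rotation":[0,0,0],"grip":50},{"linear":[0.28,-0.018,0.104],"rotation":[0,0,0],"grip":50},{"linear":[0.28,-0.018,0.104],"rotation":[0,0,0],"grip":50}]';python3 - <<'E'
from h import *
plan(557.2,-306.9,104,110.9)
p,W=look('wrist','w10')
p,W=look('side')
cv2.imwrite('pics/s10.png',cv2.resize(p[80:200,280:440],None,fx=5,fy=5)[:,:,::-1])
E
```

```text
time_s: 14.25
eef_pos: [557.6, -306.5, 115.3]
ee_rot: [0.581, 0.402, 0.583, -0.401]
force: [-0.8, -0.8, -1.5]
grip_width: 0.707
t 14.25 pos [ 557.6 -306.5  115.3] jaw -69.2 j1,j6 [-0.69  0.52] F [-0.8 -0.8 -1.5] w 60.4
 lin [0.0375, -0.0017, 0.0009] rot [-0.002, -0.006, 0.002] alt [6.281, 0.003, 0.009]
```

View pics/w10.png

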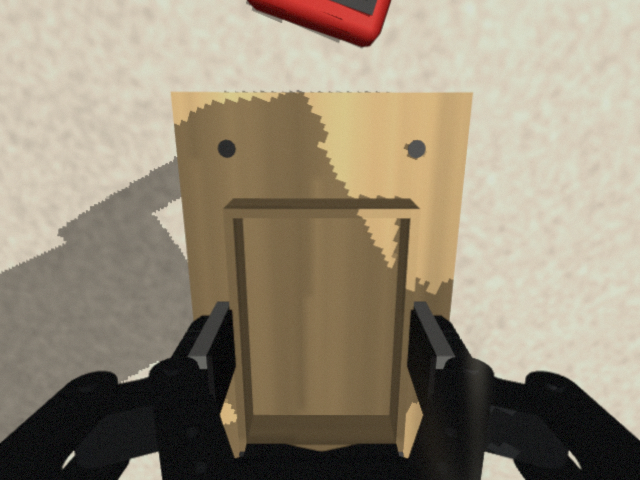

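View pics/s10.png

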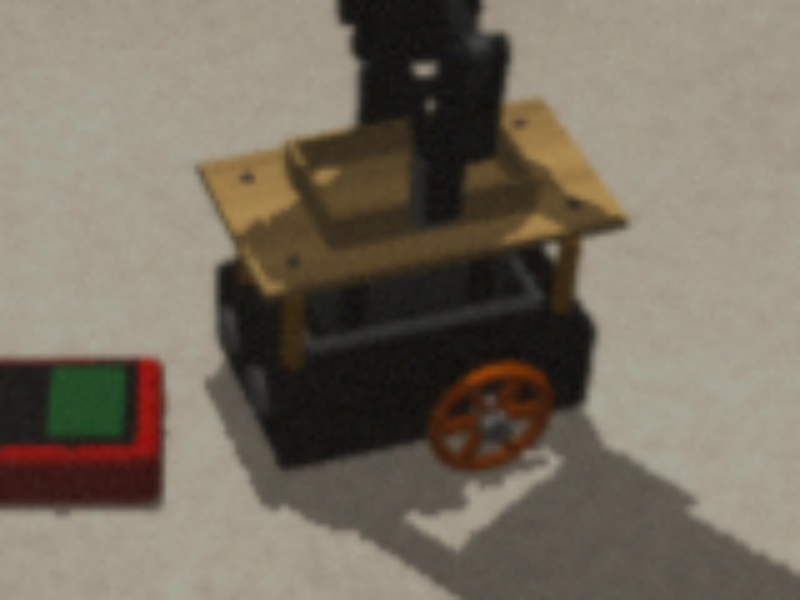

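The deck is squarely over the posts in the side view, with its holes at (245,178), (293,262), (577,204) and (520,123) of the crop, above the posts. I'll lower it slowly and watch the force.

```bash
python3 -m jog '[{"linear":[0.015,-0.002,0.001],"rotation":[0,0,0],"grip":50},{"linear":[0.028,-0.002,0.001],"rotation":[0,0,0],"grip":50},{"linear":[0.036,-0.002,0.001],"rotation":[0,0,0],"grip":50},{"linear":[0.04,-0.002,0.001],"rotation":[0,0,0],"grip":50},{"linear":[0.04,-0.002,0.001],"rotation":[0,0,0],"grip":50}]'; python3 -m jog '[{"linear":[0.004,0,0],"rotation":[0,0,0],"grip":50},{"linear":[0.008,0,0],"rotation":[0,0,0],"grip":50},{"linear":[0.008,0,0],"rotation":[0,0,0],"grip":50},{"linear":[0.008,0,0],"rotation":[0,0,0],"grip":50}]'
```

```text
time_s: 14.77
eef_pos: [557.2, -307.4, 103.8]
ee_rot: [0.581, 0.402, 0.583, -0.401]
force: [-0.5, -0.2, -0.8]
grip_width: 0.704
time_s: 15.1
eef_pos: [557.4, -307.5, 103.6]
ee_rot: [0.582, 0.402, 0.582, -0.401]
force: [-6.9, 3.1, 13.5]
grip_width: 0.71
```

Contact came at TCP 103.6, the height expected from the pick, with 13 N. I'll ease off, open and retreat.

```bash
python3 -m jog '[{"linear":[0.001,0,0],"rotation":[0,0,0],"grip":50},{"linear":[0.001,0,0],"rotation":[0,0,0],"grip":85},{"linear":[0,0,0],"rotation":[0,0,0],"grip":85},{"linear":[0,0,0],"rotation":[0,0,0],"grip":85},{"linear":[0,0,0],"rotation":[0,0,0],"grip":85},{"linear":[-0.01,0,0],"rotation":[0,0,0],"grip":85},{"linear":[-0.04,0,0],"rotation":[0,0,0],"grip":85},{"linear":[-0.12,0,0],"rotation":[0,0,0],"grip":85},{"linear":[-0.24,0,0],"rotation":[0,0,0],"grip":85},{"linear":[-0.36,0,0],"rotation":[0,0,0],"grip":85},{"linear":[-0.46,-0.04,0],"rotation":[0,0,0],"grip":85},{"linear":[-0.48,-0.14,0],"rotation":[0,0,0],"grip":85},{"linear":[-0.48,-0.2,0],"rotation":[0,0,0],"grip":85},{"linear":[-0.48,-0.2,0],"rotation":[0,0,0],"grip":85},{"linear":[-0.48,-0.2,0],"rotation":[0,0,0],"grip":85}]';python3 - <<'E'
from h import *
plan(425,-60,220,115.8)
p,W=look('wrist','w11')
print(rect(W,557,-306,130,92,112)); print(rect(W,557,-306,130,115,126))
m=(W[...,2]>98)&(W[...,2]<110)&(np.hypot(W[...,0]-557,W[...,1]+306)<130); g=W[m]; g0=g-g.mean(0); print('tilt',np.linalg.lstsq(np.c_[g0[:,:2],np.ones(len(g))],g0[:,2],rcond=None)[0])
p,W=look('side'); cv2.imwrite('pics/s11.png',cv2.resize(p[80:200,280:440],None,fx=5,fy=5)[:,:,::-1])
E
```

```text
time_s: 16.35
eef_pos: [501.0, -329.2, 248.6]
ee_rot: [0.582, 0.402, 0.582, -0.402]
force: [0.5, -0.1, -0.1]
grip_width: 0.996
t 16.35 pos [ 501.  -329.2  248.6] jaw -69.2 j1,j6 [-0.78  0.43] F [ 0.5 -0.1 -0.1] w 85.1
 lin [0.0951, 0.0808, -0.9289] rot [-0.176, 0.001, -0.001] alt [6.107, -0.002, -0.001]
{'c': (554.7, -308.1), 'size': (161.2, 99.0), 'yaw': 20.7, 'z': [102.8, 104.0, 105.3], 'n': 33503}
{'c': (556.6, -307.4), 'size': (94.4, 62.7), 'yaw': 20.7, 'z': [116.5, 119.9, 121.1], 'n': 2902}
tilt [-7.29358959e-05 -1.13733673e-04 -1.70431288e-13]
```

View pics/w11.png

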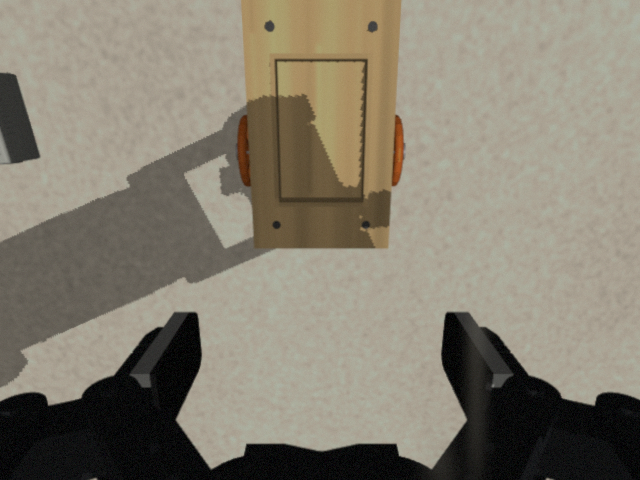

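View pics/s11.png

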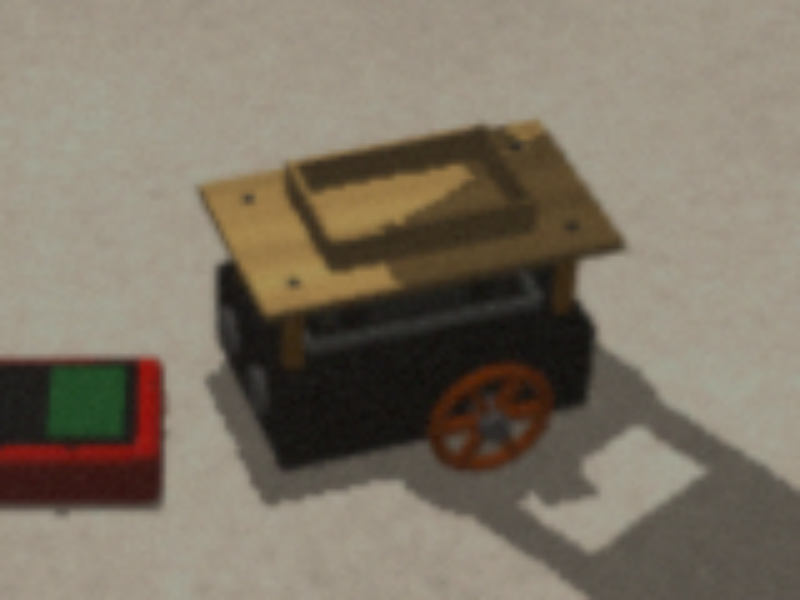

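The deck sits level on the posts (plate top 104, tilt below 0.0002). The cradle centre is (556.6,-307.4) with yaw 20.7°, about 1 mm from the chassis centre. Next the controller.

```bash
python3 -m jog '[{"linear":[0,0.01,-0.08],"rotation":[-0.05,0,0],"grip":85},{"linear":[0.02,0.02,-0.2],"rotation":[-0.1,0,0],"grip":85},{"linear":[0.04,0.03,-0.33],"rotation":[-0.176,0,0],"grip":85},{"linear":[0.06,0.04,-0.46],"rotation":[-0.176,0,0],"grip":85},{"linear":[0.08,0.05,-0.59],"rotation":[-0.176,0,0],"grip":85},{"linear":[0.095,0.06,-0.72],"rotation":[-0.176,0,0],"grip":85},{"linear":[0.095,0.07,-0.84],"rotation":[-0.176,0,0],"grip":85},{"linear":[0.095,0.08,-0.92],"rotation":[-0.176,0,0],"grip":85},{"linear":[0.095,0.08,-0.92],"rotation":[-0.176,0,0],"grip":85},{"linear":[0.095,0.08,-0.92],"rotation":[-0.176,0,0],"grip":85}]';python3 - <<'E'
from h import *
p,W=look('wrist','w12')
r=rect(W,461,-43.5,60,30,48); print(r); print(rect(W,461,-43.5,60,36,48))
plan(*r['c'],22,r['yaw']+90)
E
```

```text
time_s: 17.28
eef_pos: [426.5, -61.0, 219.7]
ee_rot: [0.6, 0.375, 0.6, -0.374]
force: [-0.4, 0.7, 0.1]
grip_width: 0.995
{'c': (461.0, -43.7), 'size': (71.6, 42.7), 'yaw': 26.1, 'z': [39.7, 41.0, 42.2], 'n': 5223}
{'c': (461.0, -43.7), 'size': (71.6, 42.7), 'yaw': 26.1, 'z': [39.7, 41.0, 42.2], 'n': 5223}
t 17.33 pos [426.7 -61.9 219.6] jaw -64.0 j1,j6 [-0.42  0.7 ] F [-0.5 -0.5 -0.1] w 84.8
 lin [0.6588, 0.1291, -0.0044] rot [-0.005, -0.0, -0.001] alt [6.279, -0.002, 0.0]
```

View pics/w12.png

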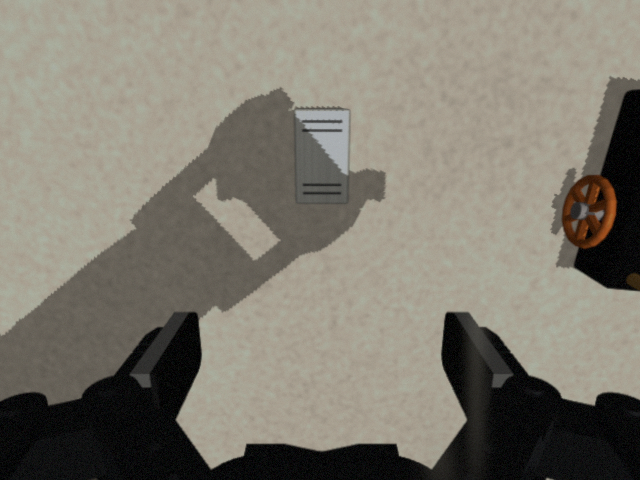

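The controller is centred at (322,155) in the picture, world (461,-43.7), yaw 26.1°, top at 41. I'll descend and grip its upper part.

```bash
python3 -m jog '[{"linear":[0.06,0.09,-0.004],"rotation":[-0.005,0,0],"grip":85},{"linear":[0.18,0.129,-0.004],"rotation":[-0.005,0,0],"grip":85},{"linear":[0.3,0.129,-0.004],"rotation":[-0.005,0,0],"grip":85},{"linear":[0.42,0.129,-0.004],"rotation":[-0.005,0,0],"grip":85},{"linear":[0.53,0.129,-0.004],"rotation":[-0.005,0,0],"grip":85},{"linear":[0.61,0.129,-0.004],"rotation":[-0.005,0,0],"grip":85},{"linear":[0.65,0.129,-0.004],"rotation":[-0.005,0,0],"grip":85},{"linear":[0.667,0.129,-0.004],"rotation":[-0.005,0,0],"grip":85},{"linear":[0.667,0.129,-0.004],"rotation":[-0.005,0,0],"grip":85},{"linear":[0.667,0.129,-0.004],"rotation":[-0.005,0,0],"grip":25},{"linear":[0.667,0.129,-0.004],"rotation":[-0.005,0,0],"grip":25},{"linear":[0.667,0.129,-0.004],"rotation":[-0.005,0,0],"grip":25},{"linear":[0.667,0.129,-0.004],"rotation":[-0.005,0,0],"grip":25},{"linear":[0.667,0.129,-0.004],"rotation":[-0.005,0,0],"grip":25},{"linear":[0.667,0.129,-0.004],"rotation":[-0.005,0,0],"grip":25},{"linear":[0.667,0.129,-0.004],"rotation":[-0.005,0,0],"grip":25},{"linear":[0.667,0.129,-0.004],"rotation":[-0.005,0,0],"grip":25}]' 50; python3 - <<'E'
from h import *
plan(461,-43.7,20,116)
p,W=look("wrist","w13")
E
```

```text
time_s: 18.75
eef_pos: [461.7, -44.1, 20.5]
ee_rot: [0.601, 0.374, 0.599, -0.374]
force: [-1.0, -0.3, 5.9]
grip_width: 0.476
t 18.75 pos [461.7 -44.1  20.5] jaw -63.9 j1,j6 [-0.35  0.77] F [-1.  -0.3  5.9] w 40.7
 lin [0.0017, -0.0014, -0.0022] rot [0.004, 0.003, -0.004] alt [-6.279, 0.006, 0.005]
```

View pics/w13.png

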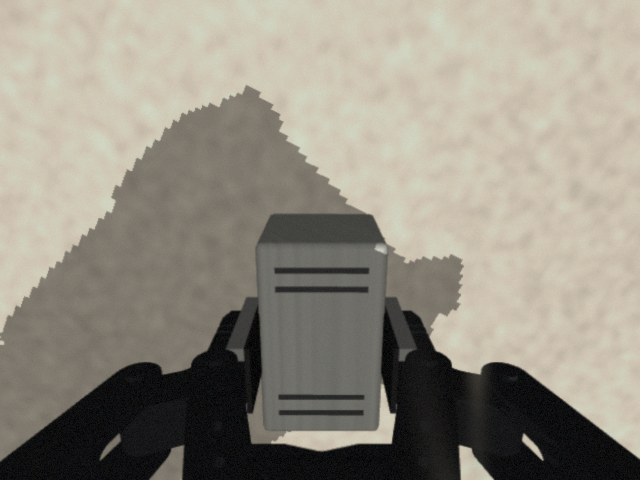

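```bash
python3 -m jog '[{"linear":[-0.04,0,0],"rotation":[0,0,0],"grip":25},{"linear":[-0.13,0,0],"rotation":[0,0,0],"grip":25},{"linear":[-0.25,0,0],"rotation":[0,0,0],"grip":25},{"linear":[-0.38,0,0],"rotation":[0,0,0],"grip":25},{"linear":[-0.51,0,0],"rotation":[0,0,0],"grip":25},{"linear":[-0.6,0,0],"rotation":[0,0,0],"grip":25},{"linear":[-0.6,0,0],"rotation":[0,0,0],"grip":25}]';python3 -c "
from h import *
plan(557,-307.2,180,110.8)"
```

```text
time_s: 19.38
eef_pos: [463.2, -44.6, 206.2]
ee_rot: [0.605, 0.375, 0.596, -0.373]
force: [1.7, -0.7, -0.2]
grip_width: 0.477
t 19.38 pos [463.2 -44.6 206.2] jaw -63.9 j1,j6 [-0.35  0.77] F [ 1.7 -0.7 -0.2] w 40.7
 lin [0.0948, -0.1057, 0.9227] rot [0.186, 0.017, -0.019] alt [-6.097, 0.029, 0.026]
```

```bash
python3 -m jog '[{"linear":[0,-0.01,0.08],"rotation":[0.05,0.01,-0.01],"grip":25},{"linear":[0,-0.03,0.19],"rotation":[0.1,0.01,-0.019],"grip":25},{"linear":[0,-0.04,0.31],"rotation":[0.186,0.017,-0.019],"grip":25},{"linear":[0,-0.05,0.43],"rotation":[0.186,0.017,-0.019],"grip":25},{"linear":[0.02,-0.065,0.55],"rotation":[0.186,0.017,-0.019],"grip":25},{"linear":[0.04,-0.08,0.67],"rotation":[0.186,0.017,-0.019],"grip":25},{"linear":[0.06,-0.09,0.79],"rotation":[0.186,0.017,-0.019],"grip":25},{"linear":[0.09,-0.106,0.88],"rotation":[0.186,0.017,-0.019],"grip":25},{"linear":[0.095,-0.106,0.922],"rotation":[0.186,0.017,-0.019],"grip":25},{"linear":[0.095,-0.106,0.922],"rotation":[0.186,0.017,-0.019],"grip":25},{"linear":[0.095,-0.106,0.922],"rotation":[0.186,0.017,-0.019],"grip":25}]';python3 -c "
from h import *
plan(557,-307.2,135,110.8)"
```

```text
time_s: 20.3
eef_pos: [556.4, -306.8, 178.8]
ee_rot: [0.581, 0.402, 0.583, -0.402]
force: [0.6, 1.0, -1.8]
grip_width: 0.48
t 20.3 pos [ 556.4 -306.8  178.8] jaw -69.2 j1,j6 [-0.69  0.52] F [ 0.6  1.  -1.8] w 41.0
 lin [0.1459, 0.0014, 0.0021] rot [-0.001, -0.003, 0.001] alt [6.282, 0.002, 0.005]
```

```bash
python3 -m jog '[{"linear":[0.04,0.001,0.002],"rotation":[0,0,0],"grip":25},{"linear":[0.09,0.001,0.002],"rotation":[0,0,0],"grip":25},{"linear":[0.125,0.001,0.002],"rotation":[0,0,0],"grip":25},{"linear":[0.14,0.001,0.002],"rotation":[0,0,0],"grip":25},{"linear":[0.14,0.001,0.002],"rotation":[0,0,0],"grip":25},{"linear":[0.14,0.001,0.002],"rotation":[0,0,0],"grip":25}]';python3 - <<'E'
from h import *
plan(557,-307.2,124.5,110.8)
look('wrist','w14')
p,W=look('side'); cv2.imwrite('pics/s14.png',cv2.resize(p[80:200,280:440],None,fx=5,fy=5)[:,:,::-1])
E
```

```text
time_s: 20.8
eef_pos: [557.1, -306.9, 137.4]
ee_rot: [0.582, 0.402, 0.582, -0.401]
force: [1.0, 0.2, -1.2]
grip_width: 0.48
t 20.8 pos [ 557.1 -306.9  137.4] jaw -69.2 j1,j6 [-0.69  0.52] F [ 1.   0.2 -1.2] w 41.0
 lin [0.0429, -0.0005, 0.001] rot [0.0, -0.002, 0.001] alt [-6.283, -0.001, -0.004]
```

View pics/w14.png

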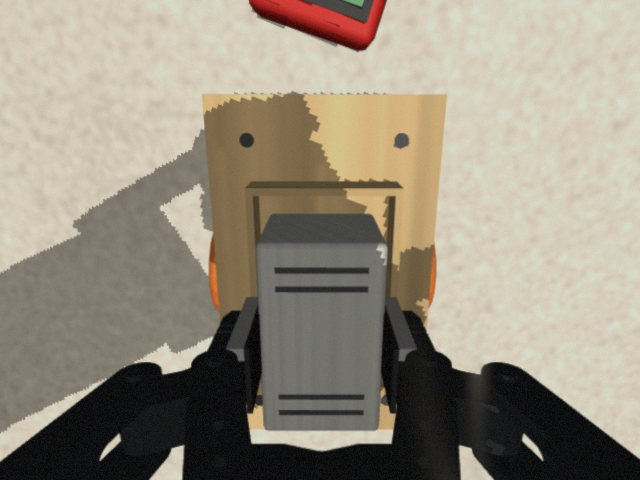

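View pics/s14.png

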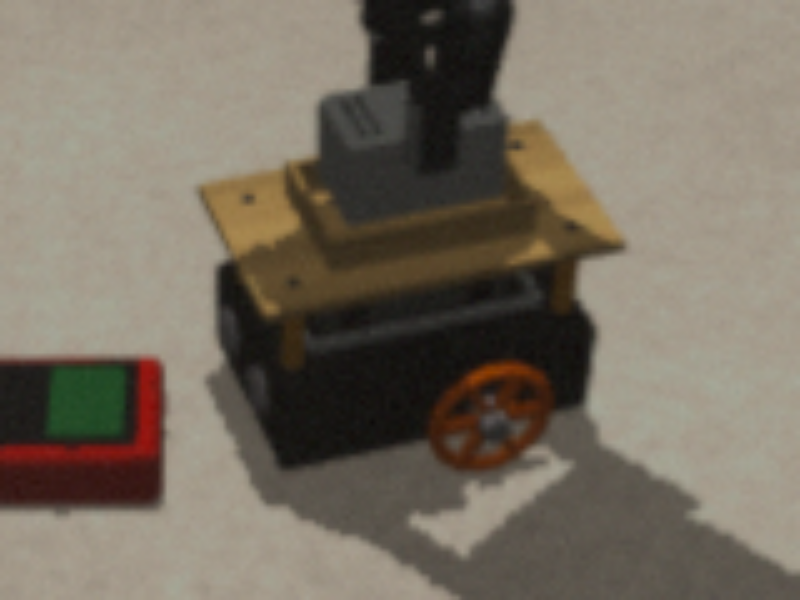

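The box is centred between the walls (columns 257–385 between 250 and 395). I'll lower it onto the plate.

```bash
python3 -m jog '[{"linear":[0.015,0,0.001],"rotation":[0,0,0],"grip":25},{"linear":[0.03,0,0.001],"rotation":[0,0,0],"grip":25},{"linear":[0.038,0,0.001],"rotation":[0,0,0],"grip":25},{"linear":[0.042,0,0.001],"rotation":[0,0,0],"grip":25},{"linear":[0.043,0,0.001],"rotation":[0,0,0],"grip":25},{"linear":[0.043,0,0.001],"rotation":[0,0,0],"grip":25}]'; python3 -m jog '[{"linear":[0.003,0,0],"rotation":[0,0,0],"grip":25},{"linear":[0.005,0,0],"rotation":[0,0,0],"grip":25},{"linear":[0.005,0,0],"rotation":[0,0,0],"grip":25}]'
```

```text
time_s: 21.4
eef_pos: [557.3, -307.5, 124.8]
ee_rot: [0.582, 0.402, 0.582, -0.401]
force: [0.2, 0.0, -2.7]
grip_width: 0.479
time_s: 21.65
eef_pos: [557.4, -307.6, 123.6]
ee_rot: [0.582, 0.402, 0.582, -0.402]
force: [-1.7, 0.5, 0.2]
grip_width: 0.481
```

```bash
python3 -m jog '[{"linear":[0.001,0,0],"rotation":[0,0,0],"grip":25},{"linear":[0.001,0,0],"rotation":[0,0,0],"grip":85},{"linear":[0,0,0],"rotation":[0,0,0],"grip":85},{"linear":[0,0,0],"rotation":[0,0,0],"grip":85},{"linear":[0,0,0],"rotation":[0,0,0],"grip":85},{"linear":[0,0,0],"rotation":[0,0,0],"grip":85},{"linear":[-0.02,0,0],"rotation":[0,0,0],"grip":85},{"linear":[-0.08,0,0],"rotation":[0,0,0],"grip":85},{"linear":[-0.18,0,0],"rotation":[0,0,0],"grip":85},{"linear":[-0.3,0,0],"rotation":[0,0,0],"grip":85},{"linear":[-0.42,-0.04,0],"rotation":[0,0,0],"grip":85},{"linear":[-0.46,-0.14,0],"rotation":[0,0,0],"grip":85},{"linear":[-0.46,-0.2,0],"rotation":[0,0,0],"grip":85},{"linear":[-0.46,-0.2,0],"rotation":[0,0,0],"grip":85},{"linear":[-0.46,-0.2,0],"rotation":[0,0,0],"grip":85}]';python3 - <<'E'
from h import *
plan(530,40,220,110.8)
p,W=look('wrist','w15')
print(rect(W,557,-306,130,98,110)); print(rect(W,557,-306,130,116,126)); print(rect(W,557,-306,90,136,150))
m=(W[...,2]>138)&(W[...,2]<150)&(np.hypot(W[...,0]-557,W[...,1]+306)<60); g=W[m]; g0=g-g.mean(0); print('tilt',np.linalg.lstsq(np.c_[g0[:,:2],np.ones(len(g))],g0[:,2],rcond=None)[0])
E
```

```text
time_s: 22.9
eef_pos: [500.9, -329.2, 262.2]
ee_rot: [0.582, 0.402, 0.581, -0.402]
force: [0.5, -0.8, -0.4]
grip_width: 0.991
t 22.9 pos [ 500.9 -329.2  262.2] jaw -69.3 j1,j6 [-0.78  0.43] F [ 0.5 -0.8 -0.4] w 84.7
 lin [0.1406, 0.5259, -1.1168] rot [-0.003, 0.001, -0.001] alt [6.28, -0.002, -0.002]
{'c': (556.2, -307.7), 'size': (163.9, 99.0), 'yaw': 20.7, 'z': [102.8, 104.0, 105.3], 'n': 23060}
{'c': (556.6, -307.4), 'size': (93.6, 62.8), 'yaw': 20.8, 'z': [117.8, 119.9, 121.2], 'n': 2367}
{'c': (557.1, -307.1), 'size': (71.7, 42.7), 'yaw': 20.5, 'z': [142.7, 144.0, 145.2], 'n': 8349}
tilt [ 6.14407047e-04 -3.76994382e-04  3.68353582e-14]
```

View pics/w15.png

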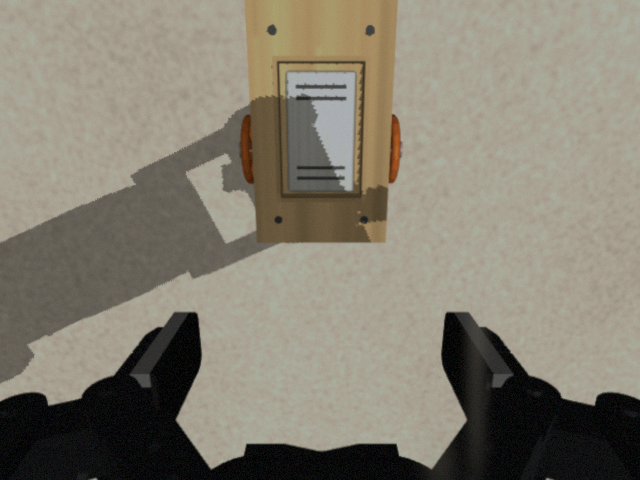

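The controller is flat and centred in the cradle: top 144, centre (557.1,-307.1), yaw 20.5°. Now the scanner.

```bash
python3 -m jog '[{"linear":[0,0.04,-0.08],"rotation":[0,0,0],"grip":85},{"linear":[0.02,0.1,-0.2],"rotation":[0,0,0],"grip":85},{"linear":[0.05,0.15,-0.32],"rotation":[0,0,0],"grip":85},{"linear":[0.08,0.21,-0.44],"rotation":[0,0,0],"grip":85},{"linear":[0.11,0.27,-0.56],"rotation":[0,0,0],"grip":85},{"linear":[0.14,0.32,-0.68],"rotation":[0,0,0],"grip":85},{"linear":[0.14,0.38,-0.8],"rotation":[0,0,0],"grip":85},{"linear":[0.14,0.44,-0.92],"rotation":[0,0,0],"grip":85},{"linear":[0.14,0.5,-1.0],"rotation":[0,0,0],"grip":85},{"linear":[0.14,0.526,-1.0],"rotation":[0,0,0],"grip":85},{"linear":[0.14,0.526,-1.0],"rotation":[0,0,0],"grip":85}]';python3 - <<'E'
from h import *
p,W=look('wrist','w16')
m=(np.hypot(W[...,0]-575,W[...,1]-54)<45)&(W[...,2]>29)&(W[...,2]<38); q=W[m]
print(len(q),cv2.minEnclosingCircle(q[:,:2].astype(np.float32)),cv2.fitEllipse(cv2.convexHull(q[:,:2].astype(np.float32))),np.percentile(q[:,2],[5,50,95]))
(x,y),r=cv2.minEnclosingCircle(q[:,:2].astype(np.float32))
plan(x,y,8,110.8)
E
```

```text
time_s: 23.87
eef_pos: [543.6, 9.8, 219.4]
ee_rot: [0.583, 0.401, 0.583, -0.4]
force: [0.2, 0.2, -0.1]
grip_width: 0.994
1858 ((575.8701171875, 53.85341262817383), 19.141435623168945) ((575.8555908203125, 54.19122314453125), (37.15566635131836, 37.8106689453125), 16.839561462402344) [31.78980669 33.18885064 34.4906629 ]
t 23.92 pos [543.1   8.5 219.3] jaw -69.1 j1,j6 [-0.2   1.01] F [ 1.3 -0.8  0.5] w 85.1
 lin [0.7044, 0.1563, -0.1021] rot [0.003, -0.001, 0.0] alt [-6.28, -0.001, -0.001]
```

View pics/w16.png

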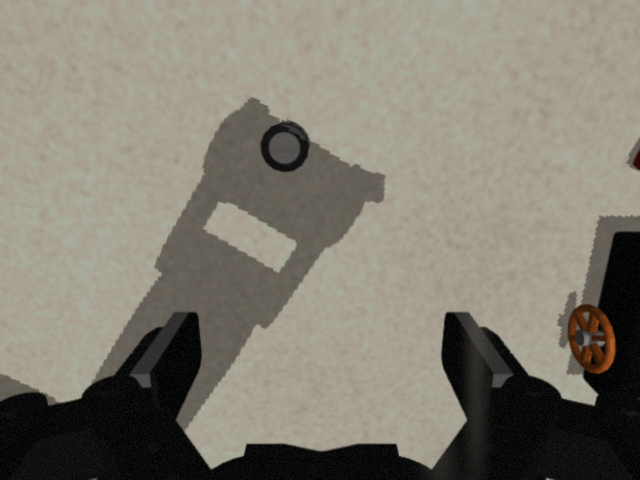

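The scanner is at (285,147) in the picture, world (575.8,54), top about 33.

```bash
python3 -m jog '[{"linear":[0.06,0.1,-0.07],"rotation":[0.003,0,0],"grip":85},{"linear":[0.18,0.156,-0.102],"rotation":[0.003,0,0],"grip":85},{"linear":[0.3,0.156,-0.102],"rotation":[0.003,0,0],"grip":85},{"linear":[0.42,0.156,-0.102],"rotation":[0.003,0,0],"grip":85},{"linear":[0.54,0.156,-0.102],"rotation":[0.003,0,0],"grip":85},{"linear":[0.63,0.156,-0.102],"rotation":[0.003,0,0],"grip":85},{"linear":[0.68,0.156,-0.102],"rotation":[0.003,0,0],"grip":85},{"linear":[0.705,0.156,-0.102],"rotation":[0.003,0,0],"grip":85},{"linear":[0.705,0.156,-0.102],"rotation":[0.003,0,0],"grip":85},{"linear":[0.705,0.156,-0.102],"rotation":[0.003,0,0],"grip":22},{"linear":[0.705,0.156,-0.102],"rotation":[0.003,0,0],"grip":22},{"linear":[0.705,0.156,-0.102],"rotation":[0.003,0,0],"grip":22},{"linear":[0.705,0.156,-0.102],"rotation":[0.003,0,0],"grip":22},{"linear":[0.705,0.156,-0.102],"rotation":[0.003,0,0],"grip":22},{"linear":[0.705,0.156,-0.102],"rotation":[0.003,0,0],"grip":22},{"linear":[0.705,0.156,-0.102],"rotation":[0.003,0,0],"grip":22},{"linear":[0.705,0.156,-0.102],"rotation":[0.003,0,0],"grip":22},{"linear":[0.705,0.156,-0.102],"rotation":[0.003,0,0],"grip":22}]' 40; python3 - <<'E'
from h import *
plan(575.8,54,8,110.8)
p,W=look("wrist","w17")
E
```

```text
time_s: 25.42
eef_pos: [576.3, 53.7, 9.1]
ee_rot: [0.583, 0.402, 0.582, -0.401]
force: [-2.0, -1.0, 5.8]
grip_width: 0.428
t 25.42 pos [576.3  53.7   9.1] jaw -69.2 j1,j6 [-0.11  1.1 ] F [-2.  -1.   5.8] w 36.6
 lin [0.0036, -0.0013, -0.0017] rot [0.0, 0.001, -0.002] alt [-6.283, 0.004, 0.002]
```

View pics/w17.png

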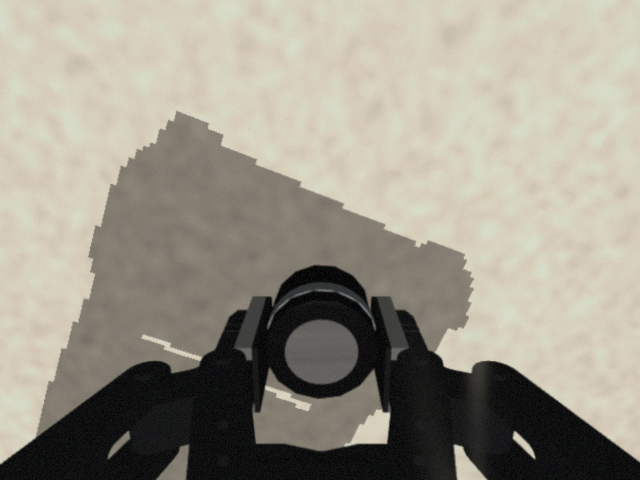

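```bash
python3 -m jog '[{"linear":[-0.04,0,0],"rotation":[0,0,0],"grip":22},{"linear":[-0.13,0,0],"rotation":[0,0,0],"grip":22},{"linear":[-0.25,0,0],"rotation":[0,0,0],"grip":22},{"linear":[-0.38,0,0],"rotation":[0,0,0],"grip":22},{"linear":[-0.51,0,0],"rotation":[0,0,0],"grip":22},{"linear":[-0.64,0,0],"rotation":[0,0,0],"grip":22},{"linear":[-0.75,-0.02,0.06],"rotation":[0,0,0],"grip":22},{"linear":[-0.75,-0.03,0.17],"rotation":[0,0,0],"grip":22},{"linear":[-0.75,-0.05,0.29],"rotation":[0,0,0],"grip":22},{"linear":[-0.75,-0.07,0.41],"rotation":[0,0,0],"grip":22},{"linear":[-0.75,-0.09,0.53],"rotation":[0,0,0],"grip":22},{"linear":[-0.75,-0.11,0.65],"rotation":[0,0,0],"grip":22},{"linear":[-0.75,-0.13,0.77],"rotation":[0,0,0],"grip":22},{"linear":[-0.75,-0.15,0.87],"rotation":[0,0,0],"grip":22},{"linear":[-0.75,-0.15,0.87],"rotation":[0,0,0],"grip":22},{"linear":[-0.75,-0.15,0.87],"rotation":[0,0,0],"grip":22}]';python3 - <<'E'
from h import *
plan(557.2,-307.2,200,110.8)
p,W=look('wrist','w18')
s=sense(); q=s["ee_rot"]; R0=R.from_quat([q[1],q[2],q[3],q[0]])
L=R0.inv().apply((W-s["eef_pos"]).reshape(-1,3)).reshape(W.shape)
g=L[270:410,262:380]; g=g[(g[...,0]<-19)&(g[...,0]>-27)&(abs(g[...,2])<17)]; print(len(g),cv2.minEnclosingCircle(g[:,1:].astype(np.float32)),np.median(g[:,0]),np.percentile(g[:,1],[1,99]))
print(L[352,321])
E
```

```text
time_s: 26.8
eef_pos: [626.3, -207.6, 234.6]
ee_rot: [0.582, 0.402, 0.581, -0.402]
force: [-0.5, 0.6, -1.2]
grip_width: 0.428
t 26.8 pos [ 626.3 -207.6  234.6] jaw -69.3 j1,j6 [-0.5   0.71] F [-0.5  0.6 -1.2] w 36.6
 lin [0.1151, -0.3331, 0.2292] rot [-0.004, 0.001, -0.003] alt [6.279, -0.004, -0.002]
9111 ((-0.3424621522426605, 0.5347341299057007), 19.25886344909668) -23.83828277900619 [-17.68198052  17.88864723]
[-23.09429151  -1.3665571    0.62597806]
```

View pics/w18.png

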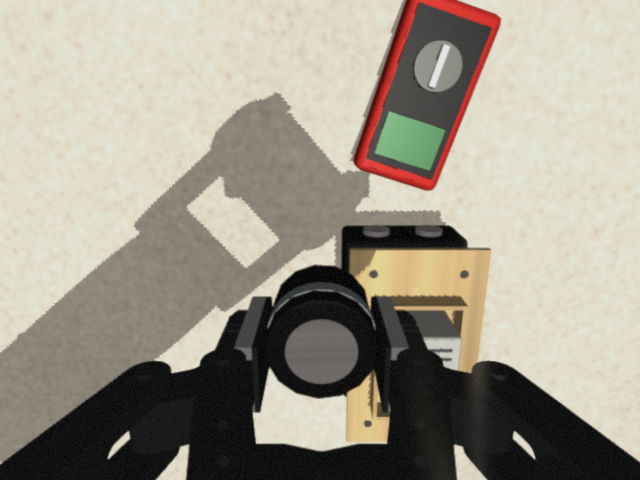

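The scanner is held upright at the tool centre, offset under 1 mm; it shows at (322,335), with the stack behind it at the right. I'll move above the controller.

```bash
python3 -m jog '[{"linear":[0,-0.08,0.06],"rotation":[0,0,0],"grip":22},{"linear":[0,-0.17,0.12],"rotation":[0,0,0],"grip":22},{"linear":[0.03,-0.26,0.18],"rotation":[0,0,0],"grip":22},{"linear":[0.08,-0.32,0.22],"rotation":[0,0,0],"grip":22},{"linear":[0.14,-0.333,0.229],"rotation":[0,0,0],"grip":22},{"linear":[0.19,-0.333,0.229],"rotation":[0,0,0],"grip":22},{"linear":[0.23,-0.333,0.229],"rotation":[0,0,0],"grip":22},{"linear":[0.24,-0.333,0.229],"rotation":[0,0,0],"grip":22},{"linear":[0.24,-0.333,0.229],"rotation":[0,0,0],"grip":22},{"linear":[0.24,-0.333,0.229],"rotation":[0,0,0],"grip":22}]';python3 - <<'E'
from h import *
plan(557.2,-307.2,153.5,110.8)
p,W=look('wrist','w19')
E
```

```text
time_s: 27.68
eef_pos: [558.1, -305.3, 164.0]
ee_rot: [0.583, 0.402, 0.581, -0.401]
force: [0.3, -0.1, -0.7]
grip_width: 0.425
t 27.68 pos [ 558.1 -305.3  164. ] jaw -69.2 j1,j6 [-0.68  0.52] F [ 0.3 -0.1 -0.7] w 36.3
 lin [0.0349, -0.0051, 0.0049] rot [0.001, 0.004, -0.005] alt [-6.282, 0.008, 0.006]
```

View pics/w19.png

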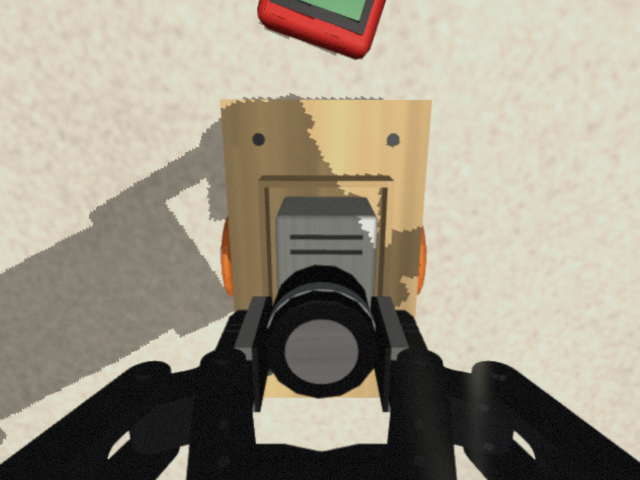

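The scanner is over the middle of the box in the view. I'll correct by 2 mm and lower it.

```bash
python3 -m jog '[{"linear":[0.01,-0.004,0.004],"rotation":[0,0.004,-0.005],"grip":22},{"linear":[0.02,-0.005,0.005],"rotation":[0,0.004,-0.005],"grip":22},{"linear":[0.03,-0.005,0.005],"rotation":[0,0.004,-0.005],"grip":22},{"linear":[0.034,-0.005,0.005],"rotation":[0,0.004,-0.005],"grip":22},{"linear":[0.035,-0.005,0.005],"rotation":[0,0.004,-0.005],"grip":22},{"linear":[0.035,-0.005,0.005],"rotation":[0,0.004,-0.005],"grip":22}]'; python3 -c "
from h import *
plan(557.2,-307.2,152.3,110.8)"; python3 -m jog '[{"linear":[0.003,0,0],"rotation":[0,0,0],"grip":22},{"linear":[0.005,0,0],"rotation":[0,0,0],"grip":22},{"linear":[0.005,0,0],"rotation":[0,0,0],"grip":22}]'
```

```text
time_s: 28.23
eef_pos: [557.2, -307.4, 153.5]
ee_rot: [0.582, 0.401, 0.582, -0.401]
force: [-0.1, 0.5, -0.5]
grip_width: 0.426
t 28.23 pos [ 557.2 -307.4  153.5] jaw -69.2 j1,j6 [-0.69  0.52] F [-0.1  0.5 -0.5] w 36.4
 lin [0.0039, 0.0002, -0.0008] rot [0.001, -0.0, 0.0] alt [-6.282, -0.0, -0.0]
time_s: 28.48
eef_pos: [557.3, -307.5, 152.2]
ee_rot: [0.582, 0.401, 0.582, -0.401]
force: [0.1, 0.3, 0.5]
grip_width: 0.429
```

```bash
python3 -m jog '[{"linear":[0.001,0,0],"rotation":[0,0,0],"grip":22},{"linear":[0.001,0,0],"rotation":[0,0,0],"grip":22}]'; python3 -m jog '[{"linear":[0.0,0,0],"rotation":[0,0,0],"grip":85},{"linear":[0,0,0],"rotation":[0,0,0],"grip":85},{"linear":[0,0,0],"rotation":[0,0,0],"grip":85},{"linear":[0,0,0],"rotation":[0,0,0],"grip":85},{"linear":[0,0,0],"rotation":[0,0,0],"grip":85},{"linear":[0,0,0],"rotation":[0,0,0],"grip":85},{"linear":[-0.02,0,0],"rotation":[0,0,0],"grip":85},{"linear":[-0.08,0,0],"rotation":[0,0,0],"grip":85},{"linear":[-0.18,0,0],"rotation":[0,0,0],"grip":85},{"linear":[-0.3,0,0],"rotation":[0,0,0],"grip":85},{"linear":[-0.4,-0.04,0],"rotation":[0,0,0],"grip":85},{"linear":[-0.42,-0.14,0],"rotation":[0,0,0],"grip":85},{"linear":[-0.42,-0.22,0],"rotation":[0,0,0],"grip":85},{"linear":[-0.42,-0.25,0],"rotation":[0,0,0],"grip":85},{"linear":[-0.42,-0.25,0],"rotation":[0,0,0],"grip":85}]';python3 - <<'E'
from h import *
p,W=look('wrist','w20')
print(rect(W,557,-306,130,98,110)); print(rect(W,557,-306,130,116,126)); print(rect(W,557,-306,90,136,150))
m=(np.hypot(W[...,0]-557,W[...,1]+307)<45)&(W[...,2]>170)&(W[...,2]<182); q=W[m]
print(len(q),cv2.minEnclosingCircle(q[:,:2].astype(np.float32)),np.percentile(q[:,2],[5,50,95]))
p,W=look('side'); cv2.imwrite('pics/s20.png',cv2.resize(p[60:180,280:440],None,fx=5,fy=5)[:,:,::-1])
look('top','t20'); print(sense()['time_s'])
E
```

```text
time_s: 28.65
eef_pos: [557.3, -307.5, 152.1]
ee_rot: [0.582, 0.401, 0.582, -0.401]
force: [-1.6, -0.3, 2.4]
grip_width: 0.435
time_s: 29.9
eef_pos: [486.0, -334.8, 278.8]
ee_rot: [0.582, 0.402, 0.581, -0.402]
force: [-0.1, 0.4, -0.3]
grip_width: 0.994
{'c': (550.4, -309.7), 'size': (151.2, 99.0), 'yaw': 20.9, 'z': [102.8, 104.0, 105.4], 'n': 18650}
{'c': (556.5, -307.5), 'size': (94.2, 62.6), 'yaw': 20.8, 'z': [118.1, 119.9, 121.2], 'n': 2292}
{'c': (557.6, -306.9), 'size': (71.8, 42.6), 'yaw': 20.5, 'z': [142.6, 143.9, 145.2], 'n': 4224}
3648 ((556.76513671875, -307.0990905761719), 19.20064926147461) [174.86724559 176.17071578 177.41655131]
30.05
```

View pics/w20.png

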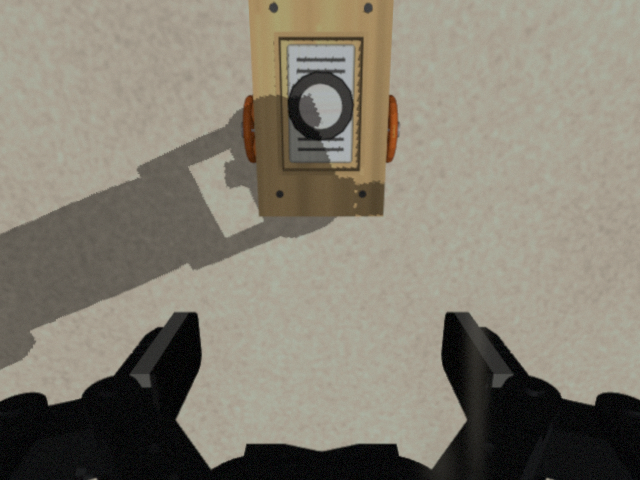

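View pics/s20.png

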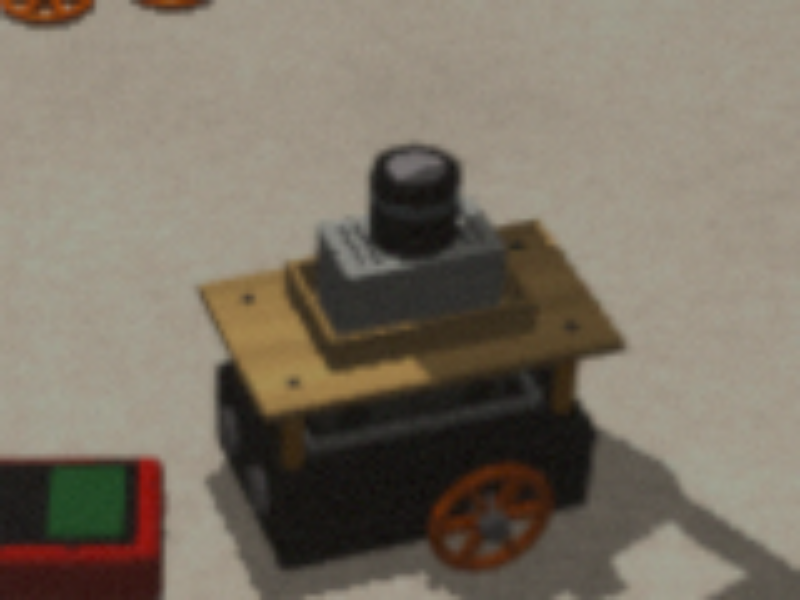

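View pics/t20.png

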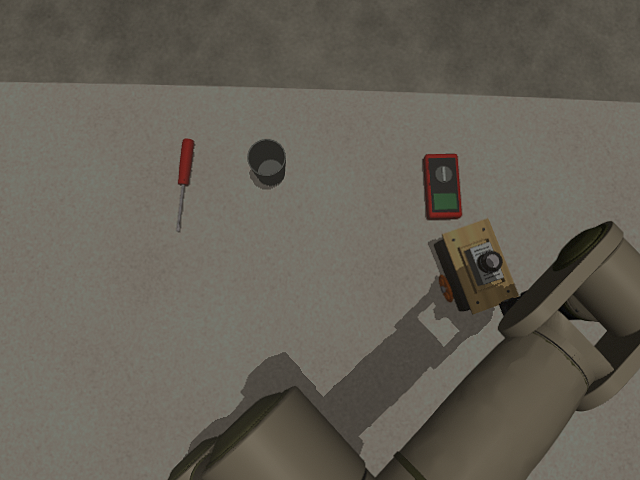

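The views show the finished stack: scanner upright at (320,105) in the wrist view, on the middle of the controller. The cup, multimeter and screwdriver are at the same pixels as at the start, and the gripper is clear. I'll hand in.

```bash
python3 -c "
from rig import finish_job
print(finish_job())"
```

```text
the job is handed in; nothing more can be done
None
```

The little robot is dry-fitted on its chassis in the order asked, and I handed the job in at about 30 s of the 128 s allowed. `finish_job()` reports no verdict.

| Part | Where it sits | Last check |
|---|---|---|
| Battery | flat in the tray | top at 88.9 mm; about 2 mm from the chassis centre; measured before the deck covered it |
| Deck | level on the four posts, cradle up | about 1 mm off centre; yaw 20.8°, chassis 20.9° |
| Controller | lengthwise in the cradle | top at 143.9 mm; yaw 20.5° |
| Scanner | upright on the controller | within about 1 mm of the controller's middle; top at 176 mm |

- **Heights:** the wrist camera reads about 1 mm high everywhere, so these agree with the stated sizes.
- **Bystanders:** in the last top view the cup, multimeter and screwdriver are where they started. The gripper was open and clear of everything.
- **Forces:** the highest reading I saw was about 15 N, when the deck touched the posts.

**Disagreements:**
- The top and side cameras differed by about 4–6 mm. I worked from their average and the wrist camera, which agreed to about 2 mm.
- With the deck in the gripper, the camera's plate height was about 4 mm off the height expected from the pick. I lowered it by force instead, and contact came at the expected height.

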